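# Load the ink bank of the textile printer from the cartridge carousel

## Robot

A 6-joint arm with a two-finger parallel gripper is mounted at the origin on the work surface. World frame = base frame: x ahead of the robot, y to its left, z up, the work surface at z = 0. Lengths are in m, angles in rad, forces in N, time in s.
With the tool pointing down it reaches from about 0.425 to 0.95 m from the base axis. Payload 3.5 kg.
Tool frame: the origin (TCP) lies midway between the tips of the shut fingers; the grasp point (between the pads) lies 19 mm behind it (hold_point_z is the z of the grasp point in the tool frame, in m); z points along the fingers, y is the line along which they close (so a half turn about z gives the same grasp; the last joint's range is limited). The gripper opens to 85 mm and grips with 20 to 120 N. Pads are 22 mm wide; open, the fingers measure 114 mm over their backs; the gripper's body (76 mm by 85 mm) begins 54 mm behind the grasp point. The pads swing forward as they close: fully open they stand 13 mm farther back than shut.
Start: joints at [-1.483, 0.286, 1.577, -0, 1.279, -0.15], TCP at [0.159, -0.656, 0.193] pointing down, gripper open.
Joint ranges: [-2.77, 2.77], [-0.9, 2.22], [0.21, 2.48], [-1.53, 4.67], [0.24, 2.81], [-2.84, 2.84]. Speed limits (rad/s): [2.79, 2.79, 3.14, 3.14, 3.14, 3.14].

## Interface

Orientations are given as a unit quaternion [x, y, z, w].
In Python, from station import * gives the robot as it stands.
- The arm moves only by the shell command python3 -m handwheel 'ROWS' [FORCE]. ROWS is JSON, one flat list of numbers, 7 for each row, row after row: the turn, a rotation vector about the tool's x, y, z in units of 6 degrees (1.0 is 6 degrees), then the shift along the tool's x, y, z in units of 25 mm (1.0 is 25 mm), then the finger opening in mm, from 0 to 85.4. A call has 1 to 20 rows; each row is the pose to reach, as a shift and turn from the pose commanded when the call began, along the tool's axes at that moment; what a row does not reach only later rows make up. A row lasts 1/12 s, in which the tool goes at most 41.7 mm and 7.16 degrees, less where a joint would pass 70% of its speed; a pose out of reach is approached as far as the arm can. A call with a gripper value outside its range is refused whole. The fingers move at their own pace and stop on an object; FORCE is the grip in N (left out, the last holds). Time passes only in rows, so rows that repeat a pose let the fingers close. It gives the time, the measured TCP pose, the force, the opening and the grip force at its end, in the units of the state.
- get_state(): the state, without advancing time (a new reading comes with each control period).
- capture(name): name is "scene" or "top"; returns a dict with "pixels" (384x512x3 uint8, blue, green, red), "fovy" (degrees; the focal length in pixels is half the picture's height over the tangent of half this angle, whatever the lens; pixels are square), "cx", "cy" (the principal point, pixels), "dist" ([k1, k2, p1, p2, k3] as OpenCV has them; the pictures are not rectified), "R" (3x3) and "t" (3): a world point X has camera coordinates R X + t. Camera axes: x right, y down, z forward; pixel columns grow to the right and rows downward; lengths in m; the calibration is good to about 2 mm. A picture is of the moment at which its call begins. There is no depth.
- close_job(): hands the job in; it is judged then, once.
Trained networks look in the newest picture that a camera, given by its name, has taken for a name from the list of things; names that differ only in an ending like _2 or _b are one class to them, and where a whole thing is asked for, a point or a joint stands for the part that bears it (a point fixed in the world has none). Each returns a list of dicts, best first, with "score" (0 to 1); they miss things now and then, are a little off and sometimes report something else, mostly with a low value. They report only what shows in the picture. A call takes as long as a camera call. They do not tell look-alikes from the thing itself.
- spot_in(camera, target): "box" ([centre column, centre row, width, height] in pixels, round what is visible of it).
- outline_of(camera, target): "mask" (384x512 bool, what is visible of it) and "box" ([centre column, centre row, width, height] in pixels, round what is visible of it).
The state is a dict: "time_s": time; "joint_pos": joint angles; "joint_vel": joint speeds; "tau": joint torques, N m; "tool_pos": TCP position; "ee_rot": TCP orientation; "contact_force": force on the tool from outside, world axes, zero at the start; "ft_torque": the same for the moment, N m; "finger_gap": finger opening in m; "grasp_force": force on a finger pad.
Only numpy, scipy, OpenCV 4.12 (cv2) and the standard library are available. Lean on these libraries where they do the work, as an engineer would, in place of code of your own. Each camera call takes 0.05 s, during which the arm holds its last target. There are 200 camera calls.

## Task

Load every ink cartridge that is in the carousel (the ones with a grip fin) into the printer's ink bank: turn the carousel to bring each to the gap in its hoop, lift it out there, lay it in any free channel of the bank and slide it in nose first until the latch drops behind its nose block. When all of them are latched, close the bank's lid completely. Leave the cleaning cartridge (round knob, no nose block) in the carousel and do not disturb the cup of markers or the swatch deck.

Things in the scene. Friction and masses are not known exactly. Their poses are not given: they have to be found in the camera images.
- turn_grip (a point): turning handle of the carousel: upright black bar on the hub of the white turntable, 74 mm long (point x), 16 mm thick (y), 36 mm high; point on the turntable's axis, half-way up the bar. Turns with the turntable, about the vertical, endlessly either way; stays where left (friction 0.1 N m, no detents). The hub is no higher than the foot of the bar.
- turntable (a joint): angle turned by the turntable since the start (anticlockwise from above). Its six bays lie 60 degrees apart, at 0, 60, 120 .. degrees from turn_grip's x. A cartridge in a bay lies radially, nose to the hub, its middle 105 mm from the axis, between side walls 20 mm high, with an 8 mm high lip behind its rear; some bays are empty.
- window (a point): where cartridges come out: fixed point 105 mm from the turntable's axis at bay floor height (34 mm); x points to the axis. A fixed hoop of 7 mm steel rod, 153 mm from the axis, top 86 mm above the desk, runs 4 mm over the cartridges' rear ends all round, save for a gap 18 degrees either side of this point. A cartridge lifts out only with its bay within about 6 degrees of it.
- ink1_mid (a point): ink cartridge: black box 110 mm long (x), 44 wide (y), 40 high, 0.2 to 0.36 kg, with a block 12 mm high across the top of its nose (x 24 to 55 mm) and a grey upright grip fin on top, 36 mm long along x, 12 thick, 34 high, centred at x = -22 mm. Point: middle of the footprint, 37 mm above the underside (fin 3 to 37 mm above it). +x to the nose. All ink cartridges alike. Absent in some runs.
- ink2_mid (a point): ink cartridge, the same as ink1: point in the middle of the 110 x 44 mm footprint, 37 mm above the underside; +x to the nose; grip fin 12 mm thick centred at x = -22 mm, from 3 to 37 mm above the point. Absent in some runs.
- ink3_mid (a point): ink cartridge, the same as ink1: point in the middle of the 110 x 44 mm footprint, 37 mm above the underside; +x to the nose; grip fin 12 mm thick centred at x = -22 mm, from 3 to 37 mm above the point. Absent in some runs.
- ink4_mid (a point): ink cartridge, the same as ink1: point in the middle of the 110 x 44 mm footprint, 37 mm above the underside; +x to the nose; grip fin 12 mm thick centred at x = -22 mm, from 3 to 37 mm above the point. Absent in some runs.
- cleaner_mid (a point): cleaning cartridge, to be left in its bay: the same black box 110 x 44 x 40 mm without nose block, with a round grey knob 30 mm across and 34 mm high in place of the fin. Point in the middle of its footprint, 37 mm above its underside; +x to the nose.
- slot1 (a point): ink bank, first of three channels 62 mm apart (slot1 at +y): where the mid point of a fully seated cartridge lies, 37 mm above the channel floor (12 mm above the desk); x = sliding direction. Open above for x -145 to +3 mm; rails 18 mm high, 56 mm apart up to x = -51 mm, then narrowing to 48 mm at +3 mm. A stop lies 1.5 mm past the seated place.
- slot2 (a point): middle channel, as slot1. Lay the cartridge on the floor with its middle at x = -85 to -60 mm, then slide it in along x. Beyond x = +22 mm the nose runs under a bridge whose top is 85 mm above the desk; the latch stands just before it.
- slot3 (a point): third channel (at -y), as slot1.
- latch1 (a joint): spring latch of slot1: steel bolt 24 mm wide with a sloping lead-in, 1 to 21 mm beyond the slot point, top about 97 mm above the desk. 0 = down; the nose block meets it about 50 mm before the seated place and lifts it 9 mm (2 N of spring, 3 to 8 N of push), and it drops to 0 behind the block when the cartridge is within 3 mm of its seated place.
- latch2 (a joint): spring latch of slot2, as latch1.
- latch3 (a joint): spring latch of slot3, as latch1.
- lid (a joint): lid of the ink bank (rad): 0 = closed, grows as it opens, at most 1.85; starts open. Stiff hinge: it stays where it is left and takes about 2 to 4 N at its free edge to move.
- lid_hinge (a point): middle of the lid's hinge line (along the slots' y), 112 mm above the desk, 54 mm beyond the slot points. The lid is a clear plate 5 mm thick, 243 mm wide; closed, it lies level above the cartridges' fins and reaches 124 mm from the hinge towards -x of the slots.
- lid_edge (a point): middle of the lid's free edge, 122 mm from the hinge, half-way through the plate; moves with the lid, uppermost when open. z: outer normal of the plate (up when closed, away from the robot when open). A black rim 5 mm thick, reaching 22 mm from the plate, runs along this edge and the sides on the inner face.
- marker_cup: bystander: cup of markers, 80 mm across, about 145 mm high; origin under its centre.
- swatch_fan: bystander: fanned colour swatch deck, about 180 mm long, 21 mm high; origin underneath, near the rivet end.
Not all that is in view belongs to the job. Leave any green look-alike of the part that bears ink1_mid alone.

How it is judged:
On the way, in this order (a step that is already met when the one before it is completed fails the run):
1. every ink cartridge is slid home in a channel of the bank with the latch dropped behind its nose block (((x of ink1_mid in the frame of slot1 between -0.007 and 0.006 m and y of ink1_mid in the frame of slot1 between -0.008 and 0.008 m and z of ink1_mid in the frame of slot1 between -0.006 and 0.006 m and value of joint latch1 below 0.003 m) or (x of ink1_mid in the frame of slot2 between -0.007 and 0.006 m and y of ink1_mid in the frame of slot2 between -0.008 and 0.008 m and z of ink1_mid in the frame of slot2 between -0.006 and 0.006 m and value of joint latch2 below 0.003 m) or (x of ink1_mid in the frame of slot3 between -0.007 and 0.006 m and y of ink1_mid in the frame of slot3 between -0.008 and 0.008 m and z of ink1_mid in the frame of slot3 between -0.006 and 0.006 m and value of joint latch3 below 0.003 m)) and ((x of ink2_mid in the frame of slot1 between -0.007 and 0.006 m and y of ink2_mid in the frame of slot1 between -0.008 and 0.008 m and z of ink2_mid in the frame of slot1 between -0.006 and 0.006 m and value of joint latch1 below 0.003 m) or (x of ink2_mid in the frame of slot2 between -0.007 and 0.006 m and y of ink2_mid in the frame of slot2 between -0.008 and 0.008 m and z of ink2_mid in the frame of slot2 between -0.006 and 0.006 m and value of joint latch2 below 0.003 m) or (x of ink2_mid in the frame of slot3 between -0.007 and 0.006 m and y of ink2_mid in the frame of slot3 between -0.008 and 0.008 m and z of ink2_mid in the frame of slot3 between -0.006 and 0.006 m and value of joint latch3 below 0.003 m)) and ((x of ink3_mid in the frame of slot1 between -0.007 and 0.006 m and y of ink3_mid in the frame of slot1 between -0.008 and 0.008 m and z of ink3_mid in the frame of slot1 between -0.006 and 0.006 m and value of joint latch1 below 0.003 m) or (x of ink3_mid in the frame of slot2 between -0.007 and 0.006 m and y of ink3_mid in the frame of slot2 between -0.008 and 0.008 m and z of ink3_mid in the frame of slot2 between -0.006 and 0.006 m and value of joint latch2 below 0.003 m) or (x of ink3_mid in the frame of slot3 between -0.007 and 0.006 m and y of ink3_mid in the frame of slot3 between -0.008 and 0.008 m and z of ink3_mid in the frame of slot3 between -0.006 and 0.006 m and value of joint latch3 below 0.003 m)) and ((x of ink4_mid in the frame of slot1 between -0.007 and 0.006 m and y of ink4_mid in the frame of slot1 between -0.008 and 0.008 m and z of ink4_mid in the frame of slot1 between -0.006 and 0.006 m and value of joint latch1 below 0.003 m) or (x of ink4_mid in the frame of slot2 between -0.007 and 0.006 m and y of ink4_mid in the frame of slot2 between -0.008 and 0.008 m and z of ink4_mid in the frame of slot2 between -0.006 and 0.006 m and value of joint latch2 below 0.003 m) or (x of ink4_mid in the frame of slot3 between -0.007 and 0.006 m and y of ink4_mid in the frame of slot3 between -0.008 and 0.008 m and z of ink4_mid in the frame of slot3 between -0.006 and 0.006 m and value of joint latch3 below 0.003 m))), for 0.2 s.
2. the lid of the bank is closed (value of joint lid below 0.05 rad), for 0.2 s.
At the end, for the whole second after the job is handed in: Every ink cartridge present lies in a channel of the ink bank within 7 mm of its seated place with that channel's latch down (below 3 mm), the lid is closed to within 0.05 rad, the cleaning cartridge is still in its bay, and the cartridges are at rest (all of step 1 and value of joint lid below 0.05 rad and horizontal distance between cleaner_mid and turn_grip below 0.125 m and height (world z) of cleaner_mid below 0.09 m and linear speed of each of ink1, ink2, ink3, ink4 below 0.03 m/s); the robot touches nothing.
It fails at once if the cleaning cartridge is lifted out of its bay (height (world z) of cleaner_mid above 0.115 m or horizontal distance between cleaner_mid and turn_grip above 0.15 m).
It fails at once if a bystander (marker cup or swatch deck) is pushed more than 3 cm or tipped (distance of any of marker_cup, swatch_fan from where it was at the start of the episode above 0.03 m or angle between marker_cup's own z axis and vertical above 0.5 rad).
Of ink1, ink2, ink3, ink4 only 2 to 3 are there at a start; the rules pass over those that are not, and their reading is None.
At some moment in a run one of ink1, ink2, ink3, ink4 may be knocked a few centimetres aside while the robot is not near it.
Once in a run the grip may slacken for a moment while it holds something.
It also fails if it takes over 210 s, if anything falls off the work surface, if the arm or the gripper's body presses on something with over 40 N, if the wrist force passes 120 N, or if a joint passes its speed limit or range.

## Working session

There is one attempt and no reset: what is moved stays moved. The work goes in short steps, Python scripts to look and compute and a shell command to move; the robot and the scene stay as the last step left them, time stands still between calls to the robot, and variables do not carry over. Pictures are saved under pics/ and viewed, at most 14 in all, crops included, and the job is handed in when it is done.

```bash
mkdir -p pics
cat > h.py <<'E'
from station import *
import numpy as np, cv2, json
from scipy.spatial.transform import Rotation as Ro
def cam(n):
    c=capture(n); h=c["pixels"].shape[0]; f=h/2/np.tan(np.radians(c["fovy"])/2)
    c["K"]=np.array([[f,0,c["cx"]],[0,f,c["cy"]],[0,0,1]]); c["D"]=np.array(c["dist"],float)
    c["R"]=np.array(c["R"]); c["t"]=np.array(c["t"]); return c
def proj(c,P):
    return cv2.projectPoints(np.array(P,float).reshape(-1,1,3),cv2.Rodrigues(c["R"])[0],c["t"],c["K"],c["D"])[0][:,0]
def unproj(c,uv,z):
    n=cv2.undistortPoints(np.array(uv,float).reshape(-1,1,2),c["K"],c["D"])[:,0]
    d=np.c_[n,np.ones(len(n))]@c["R"]; o=-c["R"].T@c["t"]
    return o+d*((z-o[2])/d[:,2])[:,None]
def st():
    s=get_state(); print("t",s["time_s"],"pos",np.round(s["tool_pos"],4),"yaw-mat",np.round(Ro.from_quat(s["ee_rot"]).as_matrix()[:,:2].T,3).tolist(),"j",np.round(s["joint_pos"],2),"gap",s["finger_gap"],"F",np.round(s["contact_force"],1))
    return s
E
python3 - <<'E'
from h import *
st()
for n in("scene","top"):
    c=cam(n); cv2.imwrite(f"pics/{n}0.png",c["pixels"]); print(n,-c["R"].T@c["t"])
    for k in("turn_grip","ink1_mid","cleaner_mid","slot1","lid_edge","latch1","turntable","lid","marker_cup","swatch_fan"):
        try: print(k,[(round(d["score"],2),np.round(d["box"]).tolist()) for d in spot_in(n,k)][:6])
        except Exception as e: print(k,e)
E
```

```text
t 0.0 pos [ 0.159  -0.6552  0.1917] yaw-mat [[0.972, 0.236, 0.0], [0.236, -0.972, -0.002]] j [-1.48  0.29  1.58  0.    1.28 -0.15] gap 0.08528537633053361 F [ 0.4 -0.2 -0.8]
scene [1.63013046 0.77723042 0.97719478]
turn_grip [(0.68, [303.0, 228.0, 104.0, 64.0])]
ink1_mid [(0.97, [288.0, 233.0, 31.0, 30.0]), (0.92, [418.0, 247.0, 37.0, 23.0]), (0.85, [405.0, 274.0, 24.0, 46.0])]
cleaner_mid [(0.97, [337.0, 215.0, 27.0, 20.0])]
slot1 [(0.63, [211.0, 154.0, 84.0, 86.0])]
lid_edge [(0.83, [189.0, 146.0, 41.0, 58.0])]
latch1 [(0.58, [322.0, 232.0, 30.0, 38.0]), (0.37, [288.0, 233.0, 32.0, 31.0])]
turntable [(0.91, [304.0, 228.0, 104.0, 67.0])]
lid [(0.57, [187.0, 145.0, 32.0, 54.0])]
marker_cup [(0.85, [206.0, 216.0, 26.0, 54.0])]
swatch_fan [(0.78, [129.0, 166.0, 51.0, 8.0])]
top [0.31923171 0.03700777 1.63442464]
turn_grip [(0.76, [223.0, 218.0, 84.0, 80.0])]
ink1_mid [(0.79, [136.0, 246.0, 24.0, 20.0]), (0.7, [137.0, 210.0, 26.0, 34.0]), (0.65, [222.0, 190.0, 16.0, 30.0]), (0.16, [406.0, 191.0, 39.0, 38.0])]
cleaner_mid [(0.7, [199.0, 228.0, 26.0, 24.0])]
slot1 [(0.72, [339.0, 227.0, 92.0, 84.0])]
lid_edge [(0.83, [348.0, 204.0, 66.0, 36.0])]
latch1 [(0.74, [281.0, 162.0, 21.0, 26.0]), (0.59, [351.0, 225.0, 6.0, 8.0]), (0.57, [342.0, 218.0, 8.0, 7.0]), (0.26, [406.0, 194.0, 36.0, 38.0])]
turntable [(0.55, [224.0, 218.0, 83.0, 79.0])]
lid [(0.89, [348.0, 204.0, 67.0, 36.0])]
marker_cup [(0.83, [281.0, 162.0, 19.0, 28.0])]
swatch_fan [(0.88, [406.0, 195.0, 41.0, 40.0])]
```

Run:
```python
import cv2
a=cv2.imread("pics/top0.png")[130:280,110:440]; cv2.imwrite("pics/top0c.png",cv2.resize(a,(792,360),interpolation=cv2.INTER_CUBIC))
a=cv2.imread("pics/scene0.png")[100:310,90:450]; cv2.imwrite("pics/scene0c.png",cv2.resize(a,(792,462),interpolation=cv2.INTER_CUBIC))
```

```text
(no output)
```

View pics/top0c.png

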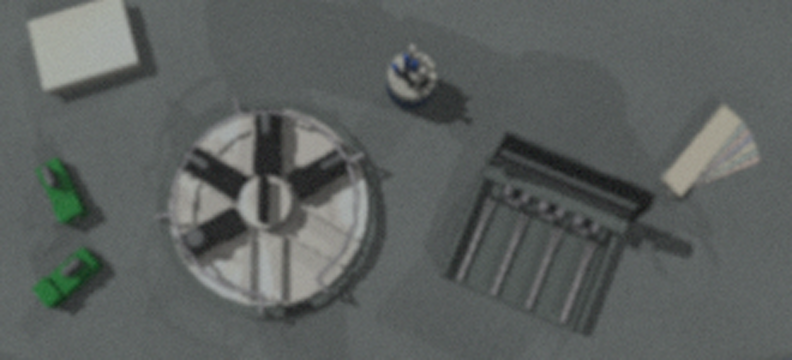

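View pics/scene0c.png

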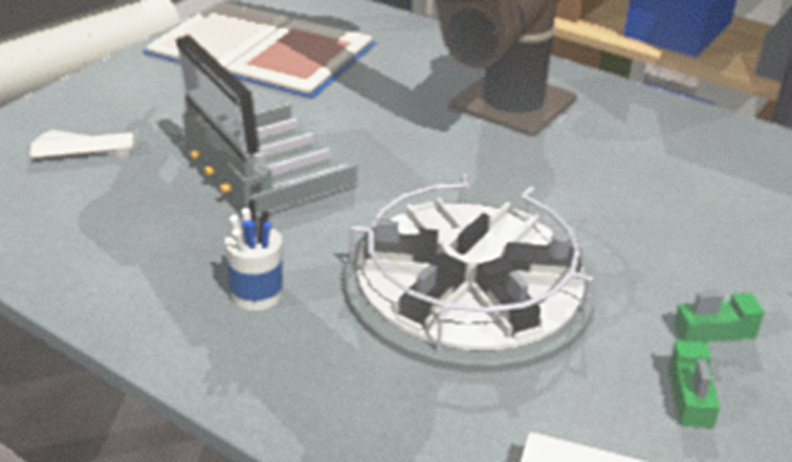

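Top view: turntable hub at about px (220,213), three ink cartridges in the upper bays, cleaner lower-left (198,228), bank at about (335,225) with its lid open; green look-alikes on the left. Scene view: the hoop gap lies between rod ends at about (301,183) and (331,187).

Run:
```python
from h import *
T=cam("top"); 
acc=np.mean([T["pixels"].astype(float)]+[capture("top")["pixels"] for _ in range(5)],0).astype(np.uint8); cv2.imwrite("pics/topavg.png",acc)
S=cam("scene"); acs=np.mean([S["pixels"].astype(float)]+[capture("scene")["pixels"] for _ in range(5)],0).astype(np.uint8); cv2.imwrite("pics/scavg.png",acs)
import pickle; pickle.dump({n:{k:c[k] for k in("K","D","R","t")} for n,c in(("top",T),("scene",S))},open("cams.pkl","wb"))
f=lambda p:(np.array(p)/2.4+[110,130])
print("hub",unproj(T,[f((265,200))],.034+.005))
print("bars",unproj(T,[f((265,176)),f((264,220))],.08))
for z in (.03,): print("rails",unproj(T,[f(p) for p in((490,190),(455,275),(525,212),(495,292),(560,232),(530,307),(600,245),(570,322))],z))
print("gap",unproj(S,[(301.4,182.7),(330.9,187.3)],.086))
print("cup,fan",unproj(T,[(281,162)],.07),unproj(T,[(406,195)],.0))
for n,ks in(("top",("ink1_mid","cleaner_mid","turn_grip","turntable")),("scene",("ink1_mid","cleaner_mid"))):
  c=T if n=="top" else S
  for k in ks:
    for d in outline_of(n,k)[:5]:
        v,u=np.nonzero(d["mask"]); print(n,k,round(d["score"],2),np.round(unproj(c,[(u.mean(),v.mean())],.075)[0],3))
b=lambda a,x0,y0,w,h,s:cv2.resize(a[y0:y0+h,x0:x0+w],None,fx=s,fy=s,interpolation=cv2.INTER_CUBIC)
im=np.hstack([b(acc,175,170,100,95,4),b(acc,290,175,95,95,4)])
im=cv2.convertScaleAbs(im,alpha=1.8); cv2.imwrite("pics/avgc.png",im); print(im.shape)
im=b(acs,160,105,200,150,4);cv2.imwrite("pics/avgs.png",im)
```

```text
hub [[0.55729972 0.22524334 0.039     ]]
bars [[0.59144805 0.22131051 0.08      ]
 [0.51789382 0.2213316  0.08      ]]
rails [[ 0.57642516 -0.15760425  0.03      ]
 [ 0.43177457 -0.09588987  0.03      ]
 [ 0.53853261 -0.21661158  0.03      ]
 [ 0.40321449 -0.16273964  0.03      ]
 [ 0.50422713 -0.27551473  0.03      ]
 [ 0.37800043 -0.22112946  0.03      ]
 [ 0.4818736  -0.34336274  0.03      ]
 [ 0.35268354 -0.28794556  0.03      ]]
gap [[0.42710796 0.1360263  0.086     ]
 [0.38978543 0.23295149 0.086     ]]
cup,fan [[ 0.76498042 -0.0213596   0.07      ]] [[ 0.64203169 -0.55601497  0.        ]]
top ink1_mid 0.93 [0.419 0.55  0.075]
top ink1_mid 0.84 [0.564 0.566 0.075]
top ink1_mid 0.53 [0.647 0.22  0.075]
top ink1_mid 0.3 [0.519 0.215 0.075]
top cleaner_mid 0.65 [ 0.596 -0.289  0.075]
top cleaner_mid 0.6 [0.5   0.306 0.075]
top turn_grip 0.7 [0.52  0.207 0.075]
top turntable 0.72 [0.523 0.205 0.075]
top turntable 0.39 [ 0.634 -0.532  0.075]
top turntable 0.23 [ 0.595 -0.29   0.075]
scene ink1_mid 0.81 [0.637 0.595 0.075]
scene ink1_mid 0.71 [0.664 0.231 0.075]
scene ink1_mid 0.62 [0.49  0.576 0.075]
(380, 780, 3)
```

View pics/avgc.png

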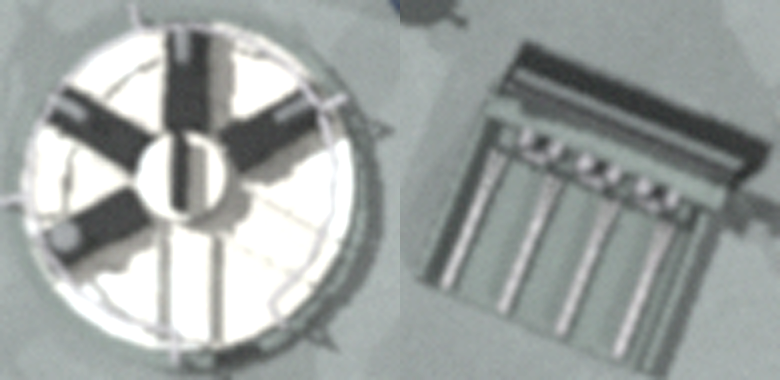

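View pics/avgs.png

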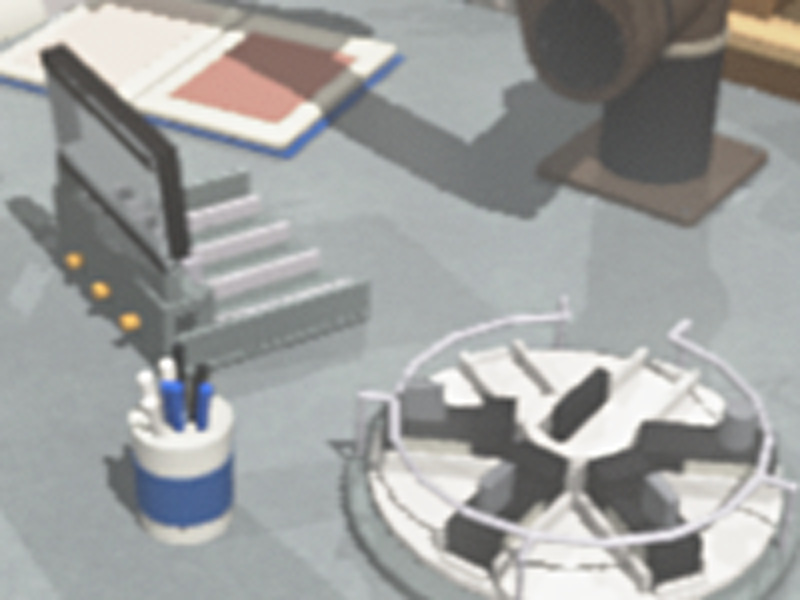

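```bash
cat > fit.py <<'E'
from h import *; import pickle
from scipy.optimize import least_squares
C=pickle.load(open("cams.pkl","rb"))
tt=lambda p:np.array(p)/4+[175,170]; tb=lambda p:(np.array(p)-[400,0])/4+[290,175]; sc=lambda p:np.array(p)/4+[160,105]
# hoop (rod centre z .0825): points on it, both views
ht=np.array([tt(p) for p in((65,85),(27,190),(50,275),(110,335),(200,27),(275,50),(330,110),(345,100),(325,240),(290,285))][:7]+[tt((330,235))])
hs=np.array([sc(p) for p in((395,400),(430,480),(520,535),(640,535),(755,480),(770,420),(440,345),(500,322),(740,380))])
def rh(p):
    r=[]
    for n,q in(("top",ht),("scene",hs)):
        a=np.linspace(0,2*np.pi,720); P=proj(C[n],np.c_[p[0]+.153*np.cos(a),p[1]+.153*np.sin(a),0*a+.0825])
        for u in q: 
            d=np.linalg.norm(P-u,axis=1); i=d.argmin(); c=proj(C[n],[[p[0],p[1],.0825]])[0]
            r.append(np.linalg.norm(u-c)-np.linalg.norm(P[i]-c))
    return np.array(r)
f=least_squares(rh,[.557,.22],loss="soft_l1",diff_step=1e-3); print("axis",f.x,np.round(f.fun,1)); ax=f.x
for n,ps in(("top",[tt((175,355)),tt((275,305))]),("scene",[sc((567,312)),sc((678,335))])):
    q=unproj(C[n],ps,.0825)[:,:2]-ax; print(n,"gap ends",np.degrees(np.arctan2(q[:,1],q[:,0]))%360,np.linalg.norm(q,axis=1))
for z in(.07,.08,.09):
    print(z,"bar top",unproj(C["top"],[tt((180,133)),tt((182,210))],z)[:,:2].tolist(),"scene",unproj(C["scene"],[sc((556,405)),sc((605,372))],z)[:,:2].tolist())
# bank
Y=np.array([93,31,-31,-93])/1e3
up=[tb(p) for p in((500,155),(552,180),(608,205),(665,230))]; lo=[tb(p) for p in((447,285),(503,312),(560,335),(620,355))]
la=[tb(p) for p in((540,145),(598,170),(655,190))]; ss=[sc(p) for p in((258,202),(288,228),(318,258))]
W=lambda p,L:np.c_[p[0]+np.cos(p[2])*L[:,0]-np.sin(p[2])*L[:,1],p[1]+np.sin(p[2])*L[:,0]+np.cos(p[2])*L[:,1],L[:,2]]
def rb(p):
    L=np.c_[np.full(4,-.145),Y,np.full(4,.03)]; r=[]
    e0=proj(C["top"],W(p,L)); e1=proj(C["top"],W(p,L+[.13,0,0])); d=(e1-e0)/np.linalg.norm(e1-e0,axis=1)[:,None]; nrm=np.c_[-d[:,1],d[:,0]]
    r+=[((up-e0)*nrm).sum(1),((lo-e0)*nrm).sum(1),((lo-e0)*d).sum(1)]
    r.append((proj(C["scene"],W(p,L[[3,2,1]]))-ss).ravel())
    r.append(.5*(proj(C["top"],W(p,np.c_[np.full(3,.011),[.062,0,-.062],np.full(3,.097)]))-la).ravel())
    return np.concatenate(r)
f=least_squares(rb,[.54,-.27,-.4],loss="soft_l1"); print("slot2",f.x,np.degrees(f.x[2]),np.round(f.fun,1))
E
python3 fit.py
```

```text
axis [0.54766854 0.22250883] [-0.9 -0.2  1.6  4.2  0.   1.4  2.6  1.9 -0.3 -0.1  2.1 -0.1 -0.1  0.4
 -0.8 -1.  -1. ]
top gap ends [179.85951309 217.32208112] [0.17535619 0.15892975]
scene gap ends [214.97861047 176.73033842] [0.15179796 0.15198546]
0.07 bar top [[0.5935356339739947, 0.22418143746589897], [0.5158421243360223, 0.22044965731428762]] scene [[0.5330308465153484, 0.19151080523817188], [0.46685045495600064, 0.20032720432201168]]
0.08 bar top [[0.5917822486498885, 0.22298499971934646], [0.5145853657427905, 0.21927707357800794]] scene [[0.545124165758738, 0.19796718737575525], [0.4796732800647825, 0.20668640337119448]]
0.09 bar top [[0.5900288633257824, 0.22178856197279395], [0.5133286071495586, 0.21810448984172826]] scene [[0.5572174850021279, 0.20442356951333873], [0.49249610517356435, 0.2130456024203773]]
slot2 [ 0.52253738 -0.24410478 -0.39401326] -22.57529712066041 [ 0.6 -0.2 -0.2  0.1  0.4  0.4  0.3  0.7  0.3 -0.5 -0.4  0.7 -0.4 -2.5
 -0.5 -2.4 -0.3 -3.  -0.1  0.1 -0.  -0.   0.2  0.5]
```

```bash
cat >> h.py <<'E'
AX=np.array([.548,.220]); S2=np.array([.5225,-.244]); SY=np.radians(-22.58)
def slot(k,x,y=0):
    c,s=np.cos(SY),np.sin(SY); y=y+.062*(2-k); return S2+[c*x-s*y,s*x+c*y]
def bay(ang,r): return AX+r*np.array([np.cos(np.radians(ang)),np.sin(np.radians(ang))])
def go(p,z,xang,quiet=0):
    "shift/turn from present pose to tool-down pose, in move units"
    s=get_state(); R=Ro.from_quat(s["ee_rot"]); a=np.radians(xang)
    G=Ro.from_matrix(np.array([[np.cos(a),np.sin(a),0],[np.sin(a),-np.cos(a),0],[0,0,-1]]))
    rv=(R.inv()*G).as_rotvec(degrees=True); d=np.array([*p,z])-s["tool_pos"]
    print(f"go {np.round([*p,z],3)} {xang}:",np.round(rv/6,2).tolist()+np.round(R.inv().apply(d)/.025,2).tolist(),"rows>=",int(max(np.linalg.norm(rv)/7.16,np.linalg.norm(d)/.0417)+1))
E
python3 - <<'E'
from h import *
st()
go((.42,-.35),.30,60); go((.48,-.0),.30,120); go(AX,.2,183)
E
```

```text
t 2.0 pos [ 0.159  -0.656   0.1932] yaw-mat [[0.972, 0.236, 0.0], [0.236, -0.972, 0.0]] j [-1.48  0.29  1.58  0.    1.28 -0.15] gap 0.08571865461713413 F [-0.6  0.3 -0.2]
go [ 0.42 -0.35  0.3 ] 60: [0.0, 0.0, -7.73, 13.03, -9.44, -4.27] rows>= 10
go [ 0.48 -0.    0.3 ] 120: [0.0, 0.0, -17.73, 18.66, -22.48, -4.27] rows>= 18
go [0.548 0.22  0.2  ] 183: [0.0, 0.0, -28.23, 23.37, -30.39, -0.27] rows>= 24
```

```bash
python3 -m handwheel '[0,0,-7.73,13.03,-9.44,-4.27,45, 0,0,-7.73,13.03,-9.44,-4.27,45, 0,0,-7.73,13.03,-9.44,-4.27,45, 0,0,-7.73,13.03,-9.44,-4.27,45, 0,0,-7.73,13.03,-9.44,-4.27,45, 0,0,-7.73,13.03,-9.44,-4.27,45, 0,0,-7.73,13.03,-9.44,-4.27,45, 0,0,-7.73,13.03,-9.44,-4.27,45, 0,0,-7.73,13.03,-9.44,-4.27,45, 0,0,-17.73,18.66,-22.48,-4.27,45, 0,0,-17.73,18.66,-22.48,-4.27,45, 0,0,-17.73,18.66,-22.48,-4.27,45, 0,0,-17.73,18.66,-22.48,-4.27,45, 0,0,-17.73,18.66,-22.48,-4.27,45, 0,0,-17.73,18.66,-22.48,-4.27,45, 0,0,-17.73,18.66,-22.48,-4.27,45, 0,0,-17.73,18.66,-22.48,-4.27,45, 0,0,-17.73,18.66,-22.48,-4.27,45, 0,0,-17.73,18.66,-22.48,-4.27,45, 0,0,-17.73,18.66,-22.48,-4.27,45]' 60
python3 - <<'E'
from h import *
st();go(AX,.16,183)
E
```

```text
time_s: 3.67
tool_pos: [0.4803, 0.0033, 0.3003]
ee_rot: [0.498, 0.867, 0.001, 0.0]
contact_force: [-0.4, -0.4, 0.1]
finger_gap: 0.0449
grasp_force: 0.0
t 3.6667 pos [0.4803 0.0033 0.3003] yaw-mat [[-0.505, 0.863, 0.0], [0.863, 0.505, 0.001]] j [-0.21 -0.22  1.9   0.    1.46 -0.73] gap 0.04488242727799612 F [-0.4 -0.4  0.1]
go [0.548 0.22  0.16 ] 183: [0.01, 0.0, -10.45, 6.11, 6.71, 5.62] rows>= 9
```

```bash
python3 -m handwheel '[0,0,-10.45,6.11,6.71,5.62,45, 0,0,-10.45,6.11,6.71,5.62,45, 0,0,-10.45,6.11,6.71,5.62,45, 0,0,-10.45,6.11,6.71,5.62,45, 0,0,-10.45,6.11,6.71,5.62,45, 0,0,-10.45,6.11,6.71,5.62,45, 0,0,-10.45,6.11,6.71,5.62,45, 0,0,-10.45,6.11,6.71,5.62,45, 0,0,-10.45,6.11,6.71,5.62,45, 0,0,-10.45,6.11,6.71,5.62,45, 0,0,-10.45,6.11,6.71,5.62,45]'
python3 - <<'E'
from h import *
st();c=cam("scene"); a=c["pixels"].copy(); p=proj(c,[[*AX,.112],[*AX,.076],[*bay(3,.037),.112],[*bay(183,.037),.112],[*bay(196,.153),.086],[*bay(178,.153),.086],[*bay(214,.153),.086]])
print(p.round(1)); a=cv2.resize(a[165:265,240:370],None,fx=6,fy=6,interpolation=cv2.INTER_CUBIC)
for q in p: cv2.circle(a,tuple(int(v) for v in (q-[240,165]+.5)*6),3,(0,0,255),1)
cv2.imwrite("pics/s1.png",a)
E
```

```text
time_s: 4.58
tool_pos: [0.5493, 0.2153, 0.1593]
ee_rot: [-0.022, 1.0, -0.0, -0.0]
contact_force: [0.2, -0.5, 0.2]
finger_gap: 0.0449
grasp_force: 0.0
t 4.5833 pos [0.5493 0.2153 0.1593] yaw-mat [[-0.999, -0.044, 0.0], [-0.044, 0.999, -0.0]] j [ 0.2   0.13  1.82 -0.    1.19 -1.41] gap 0.044935823290805386 F [ 0.2 -0.5  0.2]
[[305.1 201.1]
 [304.2 210.1]
 [299.7 206.8]
 [310.3 195.7]
 [315.5 183.4]
 [328.2 187.2]
 [301.9 181.8]]
```

View pics/s1.png

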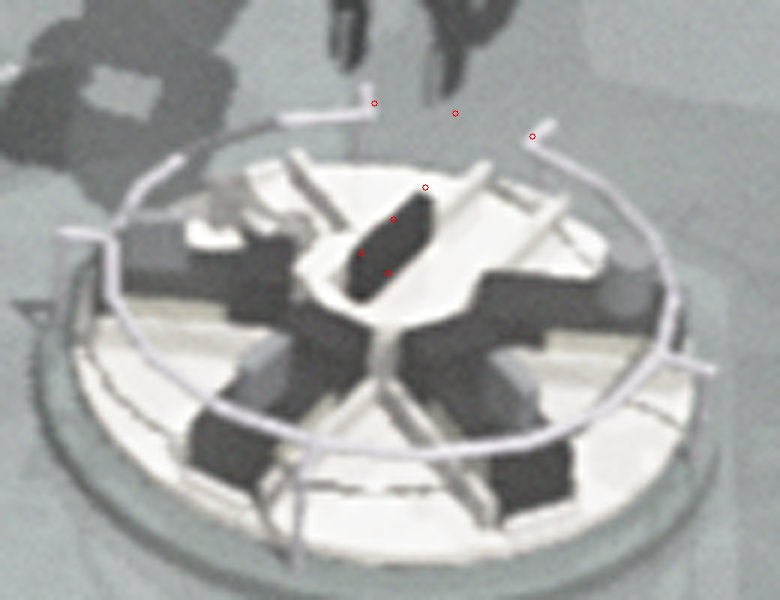

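```bash
python3 -m handwheel '[0,0,0,0.05,0.1,1.5,45, 0,0,0,0.05,0.1,2.5,45, 0,0,0,0.05,0.1,3.0,45, 0,0,0,0.05,0.1,3.0,45]'; python3 -m handwheel '[0,0,0,0,0,0,0, 0,0,0,0,0,0,0, 0,0,0,0,0,0,0, 0,0,0,0,0,0,0, 0,0,0,0,0,0,0, 0,0,0,0,0,0,0]' 30
```

```text
time_s: 4.97
tool_pos: [0.5449, 0.2175, 0.0807]
ee_rot: [-0.023, 1.0, -0.001, -0.003]
contact_force: [0.1, -0.9, -0.1]
finger_gap: 0.0449
grasp_force: 0.0
time_s: 5.47
tool_pos: [0.548, 0.2188, 0.0853]
ee_rot: [-0.024, 1.0, 0.0, 0.001]
contact_force: [0.0, -0.4, -0.0]
finger_gap: -0.0003
grasp_force: 0.0
```

Run:
```python
from h import *
s=st();c=cam("scene"); a=c["pixels"].copy(); p=proj(c,[s["tool_pos"]])
a=cv2.resize(a[165:265,240:370],None,fx=6,fy=6,interpolation=cv2.INTER_CUBIC)
for q in p: cv2.circle(a,tuple(int(v) for v in (q-[240,165]+.5)*6),3,(0,0,255),1)
t=cv2.resize(cam("top")["pixels"][170:265,175:275],None,fx=4,fy=4,interpolation=cv2.INTER_CUBIC); 
cv2.imwrite("pics/s2.png",a)
```

```text
t 5.4667 pos [0.548  0.2188 0.0853] yaw-mat [[-0.999, -0.047, -0.001], [-0.047, 0.999, 0.0]] j [ 0.21  0.21  1.87  0.    1.05 -1.41] gap -0.0003034402523427024 F [ 0.  -0.4 -0. ]
```

View pics/s2.png

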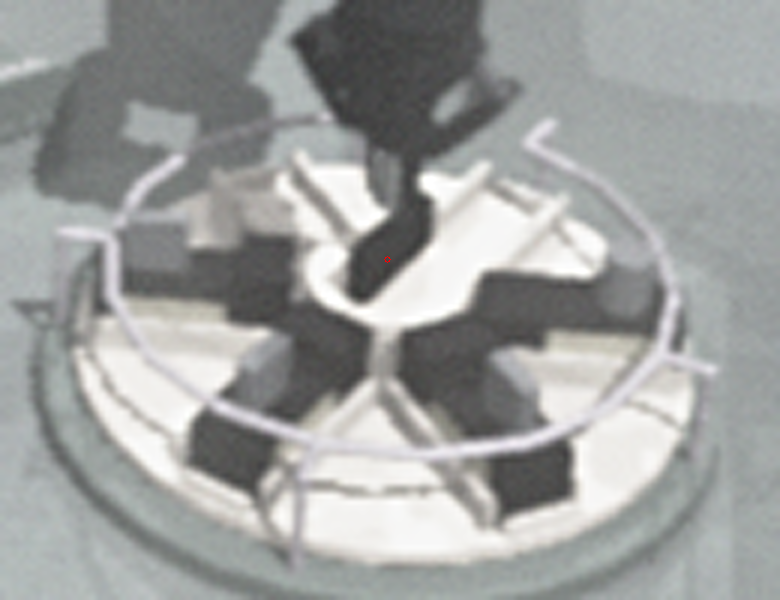

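Run:
```python
from h import *
import pickle; C=pickle.load(open("cams.pkl","rb")); c=C["scene"]
P=[(.5493,.2153,.165),(.5493,.2153+.03,.165),(.5493,.2153-.03,.165),(.585,.227,.076),(.585,.227,.112)]
print(((proj(c,P)-[240,165]+.5)*6).round())
a=cv2.imread("pics/topavg.png"); t=C["top"]
b=cv2.resize(a[185:245,185:265],None,fx=10,fy=10,interpolation=cv2.INTER_CUBIC); b=cv2.convertScaleAbs(b,alpha=1.6)
for z,col in((.08,(0,255,0)),(.108,(0,0,255))):
    q=((proj(t,[[.548+sx*.037,.2188+sy*.008,z] for sx,sy in((1,1),(1,-1),(-1,-1),(-1,1))])-[185,185]+.5)*10).astype(int)
    cv2.polylines(b,[q],True,col,1)
cv2.imwrite("pics/t2.png",b)
```

```text
[[393. 136.]
 [442. 156.]
 [344. 117.]
 [364. 311.]
 [369. 257.]]
```

View pics/t2.png

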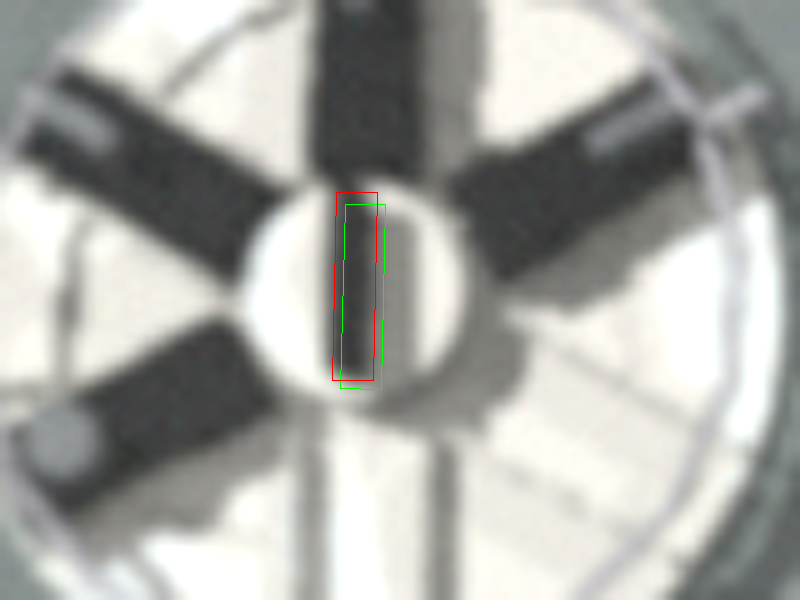

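Run:
```python
from h import *
s=get_state(); c=cam("top"); x=c["pixels"]
a=cv2.convertScaleAbs(cv2.resize(x[150:300,160:280],None,fx=4.5,fy=4,interpolation=cv2.INTER_CUBIC),alpha=1.6)
cv2.imwrite("pics/t3.png",a); print((proj(c,[s["tool_pos"],[.508,.197,.085]])-[160,150]+.5)*[4.5,4])
```

```text
[[275.27858074 258.12714899]
 [299.08308772 298.08994377]]
```

View pics/t3.png

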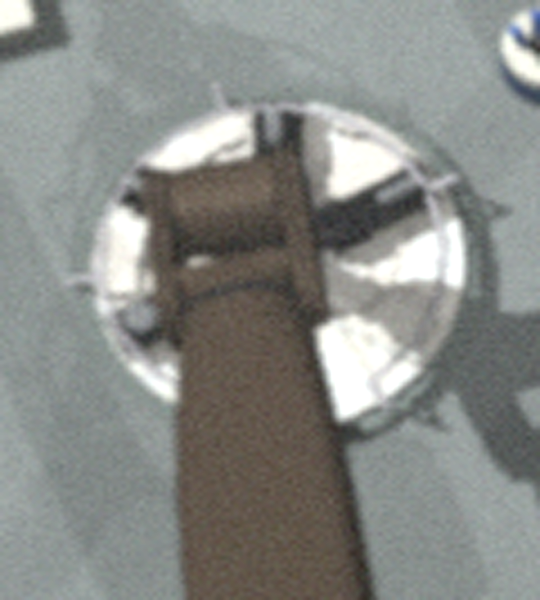

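```bash
python3 -m handwheel '[0,0,0,0,0,0,45, 0,0,0,0,0,0,45, 0,0,0,0,0,0,45, 0,0,0,0,0,0.15,45, 0,0,0,0,0,0.3,45, 0,0,0,0,0,0.45,45, 0,0,0,0,0,0.5,45, 0,0,0,0,0,0.5,45]'; python3 -m handwheel '[0,0,0,0,0,0,0, 0,0,0,0,0,0,0, 0,0,0,0,0,0,0, 0,0,0,0,0,0,0, 0,0,0,0,0,0,0]' 30;  python3 - <<'E'
from h import *
c=cam("top"); print([unproj(c,[(210.7,205)],z)[0].round(3) for z in(.2,.3,.4)])
E
```

```text
time_s: 6.28
tool_pos: [0.5469, 0.2185, 0.0709]
ee_rot: [-0.024, 1.0, -0.0, -0.001]
contact_force: [0.0, 0.2, 0.5]
finger_gap: 0.0448
grasp_force: 0.0
time_s: 6.7
tool_pos: [0.5471, 0.2234, 0.0724]
ee_rot: [-0.023, 1.0, 0.005, 0.0]
contact_force: [-0.9, 12.7, -1.5]
finger_gap: 0.015
grasp_force: 29.4
[array([0.564, 0.243, 0.2  ]), array([0.547, 0.228, 0.3  ]), array([0.53 , 0.214, 0.4  ])]
```

```bash
python3 -m handwheel '[0,0,0,0,0,0,40, 0,0,0,0,0,0,40, 0,0,0,-0.36,0.2,0,40, 0,0,0,-0.36,0.2,0,40, 0,0,0,-0.36,0.2,0,40, 0,0,0,-0.36,0.2,0,0, 0,0,0,-0.36,0.2,0,0, 0,0,0,-0.36,0.2,0,0, 0,0,0,-0.36,0.2,0,0, 0,0,0,-0.36,0.2,0,0]' 20;  python3 - <<'E'
from h import *
st()
E
```

```text
time_s: 7.58
tool_pos: [0.5561, 0.2236, 0.0719]
ee_rot: [-0.023, 1.0, -0.0, -0.0]
contact_force: [-0.5, -2.3, 0.0]
finger_gap: 0.0155
grasp_force: 21.6
t 7.5833 pos [0.5561 0.2236 0.0719] yaw-mat [[-0.999, -0.047, 0.001], [-0.047, 0.999, -0.001]] j [ 0.21  0.25  1.86 -0.    1.04 -1.4 ] gap 0.015488975351492794 F [-0.5 -2.3  0. ]
```

```bash
cat >> fit.py <<'E'
print("----")
q=unproj(C["top"],ht,.0825)[:,:2]
g=least_squares(lambda p:np.linalg.norm(q-p,axis=1)-.153,[.55,.22],loss="soft_l1",f_scale=.003); print("top hoop axis",g.x,(g.fun*1e3).round(1))
A=np.array([.556,.2236])
def r2(p):
    a=np.linspace(0,2*np.pi,720); P=proj(C["scene"],np.c_[A[0]+.153*np.cos(a),A[1]+.153*np.sin(a),0*a+.0825])+p
    c=P.mean(0); out=[]
    for u in hs:
        i=np.linalg.norm(P-u,axis=1).argmin(); out.append(np.linalg.norm(u-c)-np.linalg.norm(P[i]-c))
    return np.array(out)
o=least_squares(r2,[0,0],diff_step=.1,x_scale=1).x; print("scene px offset",o,r2(o).round(1))
for n,ps,of in(("top",[tt((175,340)),tt((275,305))],0),("scene",[sc((567,312)),sc((678,335))],o)):
    d=unproj(C[n],np.array(ps)-of,.0825)[:,:2]-A; print(n,"gap",np.degrees(np.arctan2(d[:,1],d[:,0]))%360,np.linalg.norm(d,axis=1))
E
python3 fit.py | sed -n '/----/,$p'
```

```text
----
top hoop axis [0.54558815 0.2185674 ] [ 0.7  2.9  8.3 15.9  1.8  5.2  7.7  2.9]
scene px offset [ 1.20619886 -0.57843889] [-0.1 -0.8  1.1 -1.1 -0.9  0.2 -0.4 -0.5 -0.7]
top gap [180.12675819 215.88028346] [0.16917667 0.16626948]
scene gap [215.21868741 177.80256973] [0.15537684 0.15445099]
```

```bash
python3 -m handwheel '[0,0,1,0,0,0,0, 0,0,2,0,0,0,0, 0,0,3,0,0,0,0, 0,0,4,0,0,0,0, 0,0,5,0,0,0,0, 0,0,6,0,0,0,0, 0,0,7,0,0,0,0, 0,0,8,0,0,0,0, 0,0,9,0,0,0,0, 0,0,10,0,0,0,0, 0,0,11,0,0,0,0, 0,0,12,0,0,0,0, 0,0,13,0,0,0,0, 0,0,14,0,0,0,0, 0,0,15,0,0,0,0, 0,0,16,0,0,0,0, 0,0,17,0,0,0,0, 0,0,17.6,0,0,0,0, 0,0,17.6,0,0,0,0, 0,0,17.6,0,0,0,0]' 40;  python3 - <<'E'
from h import *
st()
E
```

```text
time_s: 9.25
tool_pos: [0.5483, 0.217, 0.0718]
ee_rot: [0.781, 0.625, -0.014, -0.001]
contact_force: [-21.0, -20.5, 19.1]
finger_gap: 0.0145
grasp_force: 41.8
t 9.25 pos [0.5483 0.217  0.0718] yaw-mat [[0.219, 0.975, -0.021], [0.975, -0.22, -0.019]] j [ 0.21  0.25  1.86 -0.01  1.06  0.44] gap 0.01449644628493943 F [-21.  -20.5  19.1]
```

```bash
python3 -m handwheel '[0,0,0,0,0,0,30, 0,0,0,0,0,0,30, 0,0,0,0,0,0,30]';  python3 - <<'E'
from h import *
st();go((.546,.222),.072,77)
E
```

```text
time_s: 9.5
tool_pos: [0.5566, 0.2243, 0.072]
ee_rot: [0.782, 0.623, 0.001, 0.0]
contact_force: [-0.4, -0.1, 0.1]
finger_gap: 0.0304
grasp_force: 0.0
t 9.5 pos [0.5566 0.2243 0.072 ] yaw-mat [[0.223, 0.975, 0.001], [0.975, -0.223, 0.001]] j [0.21 0.25 1.86 0.   1.03 0.44] gap 0.030375184273303702 F [-0.4 -0.1  0.1]
go [0.546 0.222 0.072] 77: [0.01, -0.01, 0.02, -0.19, -0.39, 0.0] rows>= 1
```

```bash
python3 -m handwheel '[0,0,0,-0.1,-0.3,0,40, 0,0,0,-0.1,-0.3,0,40, 0,0,0,-0.1,-0.3,0,40, 0,0,0,-0.1,-0.3,0,0, 0,0,0,-0.1,-0.3,0,0, 0,0,0,-0.1,-0.3,0,0, 0,0,0,-0.1,-0.3,0,0, 0,0,0,-0.1,-0.3,0,0]' 20;  python3 - <<'E'
from h import *
st()
E
```

```text
time_s: 10.17
tool_pos: [0.5503, 0.2232, 0.0723]
ee_rot: [0.782, 0.623, 0.002, 0.001]
contact_force: [5.2, -1.2, -2.5]
finger_gap: 0.0148
grasp_force: 23.9
t 10.1667 pos [0.5503 0.2232 0.0723] yaw-mat [[0.223, 0.975, 0.001], [0.975, -0.223, 0.004]] j [ 0.22  0.23  1.87 -0.    1.03  0.44] gap 0.014797317866944578 F [ 5.2 -1.2 -2.5]
```

```bash
sed -i 's/^AX=np.array([^)]*)/AX=np.array([.551,.2235])/' h.py; python3 -m handwheel '[0,0,0,0,0,0,45, 0,0,0,0,0,0,45, 0,0,0,0,0,-1.5,45, 0,0,0,0,0,-3,45, 0,0,0,0,-5,-6,45, 0,0,0,0,-5,-6,45, 0,0,0,0,-5,-6,45, 0,0,0,0,-5,-6,45]';  python3 - <<'E'
from h import *
st(); import pickle
c=cam("scene"); x=np.mean([c["pixels"].astype(float)]+[capture("scene")["pixels"] for _ in range(3)],0).astype(np.uint8)
a=cv2.resize(x[165:265,240:370],None,fx=6,fy=6,interpolation=cv2.INTER_CUBIC)
def poly(P,col):
    q=((proj(c,P)-[240,165]+.5)*6).astype(int); cv2.polylines(a,[q.reshape(-1,1,2)],False,col,1)
W=197
an=np.radians(np.arange(W+18,W+343,4)); poly(np.c_[AX[0]+.153*np.cos(an),AX[1]+.153*np.sin(an),0*an+.0825],(0,0,255))
d=np.radians(W); u=np.array([np.cos(d),np.sin(d)]); v=np.array([-u[1],u[0]])
P=lambda r,s,z:[*(AX+r*u+s*v),z]
poly([P(.05,.022,.074),P(.16,.022,.074),P(.16,-.022,.074),P(.05,-.022,.074),P(.05,.022,.074)],(0,255,0))
poly([P(.109,0,.108),P(.145,0,.108),P(.145,0,.074)],(0,255,255))
cv2.imwrite("pics/s4.png",a)
go(bay(W,.127),.2,197);go(bay(W,.127),.2,17)
E
```

```text
time_s: 10.83
tool_pos: [0.4239, 0.2523, 0.2246]
ee_rot: [0.782, 0.624, 0.001, -0.0]
contact_force: [0.4, -0.3, 0.4]
finger_gap: 0.045
grasp_force: 0.0
t 10.8333 pos [0.4239 0.2523 0.2246] yaw-mat [[0.222, 0.975, 0.002], [0.975, -0.222, 0.0]] j [ 0.33 -0.15  1.98  0.    1.31  0.55] gap 0.045012103979690764 F [ 0.4 -0.3  0.4]
go [0.43  0.186 0.2  ] 197: [0.0, 0.0, -19.98, -2.51, 0.7, 0.88] rows>= 17
go [0.43  0.186 0.2  ] 17: [0.0, -0.0, 10.02, -2.51, 0.7, 0.88] rows>= 9
```

View pics/s4.png

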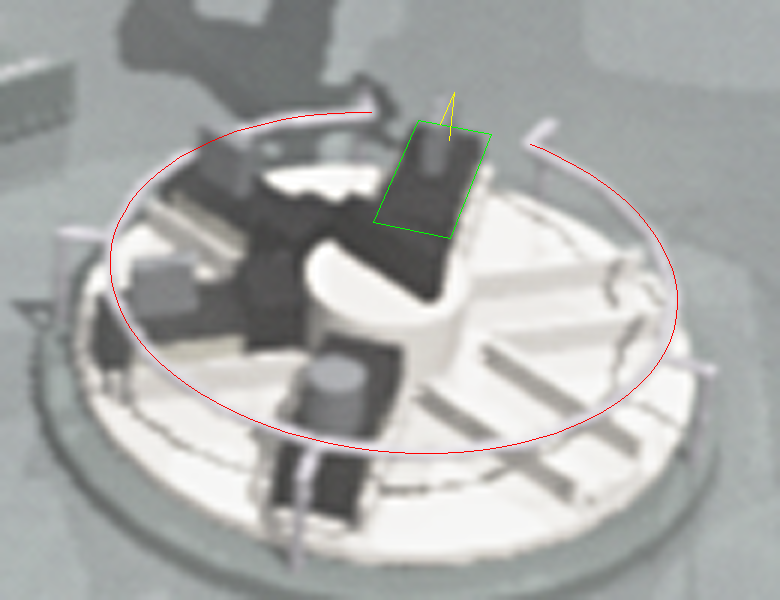

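```bash
python3 -m handwheel '[0,0,10,-2.5,0.7,0.8,45, 0,0,10,-2.5,0.7,0.8,45, 0,0,10,-2.5,0.7,0.8,45, 0,0,10,-2.5,0.7,0.8,45, 0,0,10,-2.5,0.7,0.8,45, 0,0,10,-2.5,0.7,0.8,45, 0,0,10,-2.5,0.7,0.8,45, 0,0,10,-2.5,0.7,0.8,45, 0,0,10,-2.5,0.7,0.8,45, 0,0,10,-2.5,0.7,0.8,45, 0,0,10,-2.5,0.7,2.5,45, 0,0,10,-2.5,0.7,2.5,45, 0,0,10,-2.5,0.7,2.5,45]';  python3 - <<'E'
from h import *
st(); go(bay(197,.127),.08,17)
c=cam("scene"); x=np.mean([c["pixels"].astype(float)]+[capture("scene")["pixels"] for _ in range(3)],0).astype(np.uint8)
cv2.imwrite("pics/s5.png",cv2.resize(x[150:220,270:360],None,fx=8,fy=8,interpolation=cv2.INTER_CUBIC))
E
```

```text
time_s: 12.12
tool_pos: [0.4275, 0.1856, 0.1561]
ee_rot: [0.989, 0.149, -0.004, 0.0]
contact_force: [0.2, -0.2, 0.7]
finger_gap: 0.0452
grasp_force: 0.0
t 12.1167 pos [0.4275 0.1856 0.1561] yaw-mat [[0.956, 0.294, -0.008], [0.294, -0.956, -0.001]] j [ 0.19 -0.15  2.1  -0.    1.19  1.46] gap 0.04522495727286275 F [ 0.2 -0.2  0.7]
go [0.43  0.186 0.08 ] 17: [-0.01, 0.08, 0.02, 0.11, -0.0, 3.04] rows>= 2
```

View pics/s5.png

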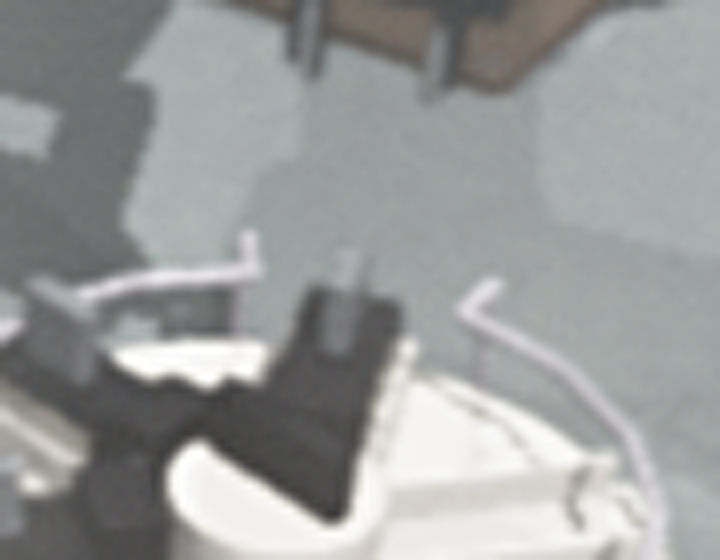

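```bash
python3 -m handwheel '[0,0,0,0.1,0.12,1.5,45, 0,0,0,0.1,0.12,2.5,45, 0,0,0,0.1,0.12,3,45, 0,0,0,0.1,0.12,3,45, 0,0,0,0.1,0.12,3,45, 0,0,0,0.1,0.12,3,0, 0,0,0,0.1,0.12,3,0, 0,0,0,0.1,0.12,3,0, 0,0,0,0.1,0.12,3,0, 0,0,0,0.1,0.12,3,0, 0,0,0,0.1,0.12,3,0]' 60;  python3 - <<'E'
from h import *
st()
E
```

```text
time_s: 13.23
tool_pos: [0.4332, 0.1844, 0.0848]
ee_rot: [0.989, 0.149, 0.0, -0.0]
contact_force: [0.6, 0.1, -0.0]
finger_gap: 0.0
grasp_force: 0.0
t 13.2333 pos [0.4332 0.1844 0.0848] yaw-mat [[0.956, 0.294, 0.001], [0.294, -0.956, 0.0]] j [ 0.19 -0.05  2.16  0.    1.03  1.46] gap 1.2743447122204455e-05 F [ 0.6  0.1 -0. ]
```

```bash
python3 -m handwheel '[0,0,0,0,0,0,45, 0,0,0,0,0,0,45, 0,0,0,0,0,0,45, 0,0,0,0,0,0.4,45, 0,0,0,0,0,0.8,45, 0,0,0,0,0,1.1,45, 0,0,0,0,0,1.1,45, 0,0,0,0,0,1.1,0, 0,0,0,0,0,1.1,0, 0,0,0,0,0,1.1,0, 0,0,0,0,0,1.1,0, 0,0,0,0,0,1.1,0, 0,0,0,0,0,1.1,0]' 60;  python3 - <<'E'
from h import *
s=st(); c=cam("scene"); print(proj(c,[s["tool_pos"],s["tool_pos"]+[0,0,.03]]).round(1))
x=np.mean([c["pixels"].astype(float)]+[capture("scene")["pixels"] for _ in range(3)],0).astype(np.uint8)
cv2.imwrite("pics/s6.png",cv2.resize(x[150:220,270:360],None,fx=8,fy=8,interpolation=cv2.INTER_CUBIC))
E
```

```text
time_s: 14.32
tool_pos: [0.4332, 0.1844, 0.0571]
ee_rot: [0.989, 0.149, 0.0, -0.0]
contact_force: [0.1, 0.5, -0.8]
finger_gap: 0.0102
grasp_force: 61.4
t 14.3167 pos [0.4332 0.1844 0.0571] yaw-mat [[0.956, 0.294, 0.001], [0.294, -0.956, 0.0]] j [ 0.19 -0.01  2.17  0.    0.97  1.46] gap 0.010246643101318002 F [ 0.1  0.5 -0.8]
[[311.8 195. ]
 [312.5 187.9]]
```

```bash
python3 -m handwheel '[0,0,0,0,0,0,30, 0,0,0,0,0,0,30, 0,0,0,0,0,0.15,30, 0,0,0,0,0,0.3,30, 0,0,0,0,0,0.3,30]'; python3 -m handwheel '[0,0,0,0,0,0.1,30, 0,0,0,0,0,0.2,30, 0,0,0,0,0,0.2,30]'; python3 -m handwheel '[0,0,0,0,0,0,0, 0,0,0,0,0,0,0, 0,0,0,0,0,0,0, 0,0,0,0,0,0,0]' 70
```

```text
time_s: 14.93
tool_pos: [0.4321, 0.1841, 0.0483]
ee_rot: [0.989, 0.149, -0.001, 0.0]
contact_force: [0.3, -0.1, -0.3]
finger_gap: 0.0302
grasp_force: 0.0
time_s: 15.18
tool_pos: [0.4325, 0.1842, 0.0437]
ee_rot: [0.989, 0.149, -0.001, 0.0]
contact_force: [-0.4, -0.1, 0.5]
finger_gap: 0.0301
grasp_force: 0.0
time_s: 15.52
tool_pos: [0.4329, 0.1843, 0.0444]
ee_rot: [0.989, 0.149, -0.0, 0.0]
contact_force: [0.3, -0.3, -1.3]
finger_gap: 0.0105
grasp_force: 70.3
```

View pics/s6.png

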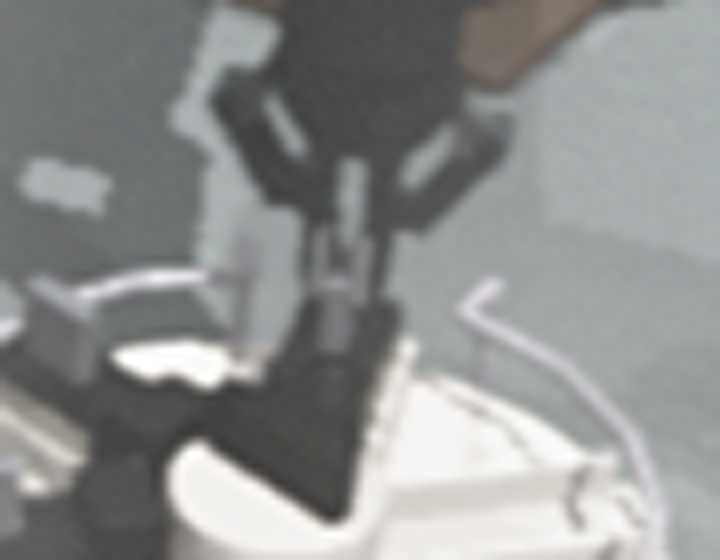

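```bash
python3 -m handwheel '[0,0,0,0,0,-0.3,0, 0,0,0,0,0,-0.8,0, 0,0,0,0,0,-1.8,0, 0,0,0,0,0,-3,0, 0,0,0,0,0,-4,0, 0,0,0,0,0,-5,0, 0,0,0,0,0,-5,0, 0,0,0,0,0,-5,0, 0,0,0,0,0,-5,0]' 80;  python3 - <<'E'
from h import *
st()
for k in(1,2,3): go(slot(k,-.0945),.17,-22.6)
E
```

```text
time_s: 16.27
tool_pos: [0.4318, 0.1841, 0.168]
ee_rot: [0.989, 0.149, -0.001, 0.0]
contact_force: [0.2, -0.3, -3.4]
finger_gap: 0.0105
grasp_force: 78.5
t 16.2667 pos [0.4318 0.1841 0.168 ] yaw-mat [[0.956, 0.294, -0.002], [0.294, -0.956, -0.0]] j [ 0.19 -0.16  2.09  0.    1.21  1.46] gap 0.010520998016206776 F [ 0.2 -0.3 -3.4]
go [ 0.459 -0.15   0.17 ] -22.6: [0.01, 0.02, 6.62, -2.9, 13.11, -0.08] rows>= 9
go [ 0.435 -0.208  0.17 ] -22.6: [0.01, 0.02, 6.62, -4.48, 15.02, -0.07] rows>= 10
go [ 0.411 -0.265  0.17 ] -22.6: [0.01, 0.02, 6.62, -6.06, 16.93, -0.07] rows>= 11
```

```bash
python3 -m handwheel '[0,0,0.7,-0.3,1.3,0,0, 0,0,1.4,-0.6,2.6,0,0, 0,0,2.1,-0.9,4,0,0, 0,0,2.9,-1.3,5.5,0,0, 0,0,3.6,-1.6,7,0,0, 0,0,4.4,-2,8.5,0,0, 0,0,5.1,-2.3,10,0,0, 0,0,5.8,-2.6,11.5,0,0, 0,0,6.3,-2.8,12.5,0,0, 0,0,6.62,-2.9,13.11,0,0, 0,0,6.62,-2.9,13.11,0,0, 0,0,6.62,-2.9,13.11,0,0, 0,0,6.62,-2.9,13.11,0,0, 0,0,6.62,-2.9,13.11,2,0, 0,0,6.62,-2.9,13.11,3.5,0, 0,0,6.62,-2.9,13.11,4,0, 0,0,6.62,-2.9,13.11,4,0, 0,0,6.62,-2.9,13.11,4,0]';  python3 - <<'E'
from h import *
s=st(); go(slot(1,-.0945),.027,-22.6)
c=cam("scene"); x=np.mean([c["pixels"].astype(float)]+[capture("scene")["pixels"] for _ in range(3)],0).astype(np.uint8)
d=np.radians(-22.6)
X0,Y0,w,h,f=165,100,105,80,7
a=cv2.resize(x[Y0:Y0+h,X0:X0+w],None,fx=f,fy=f,interpolation=cv2.INTER_CUBIC)
def poly(P,col): cv2.polylines(a,[((proj(c,P)-[X0,Y0]+.5)*f).astype(int).reshape(-1,1,2)],False,col,1)
m=s["tool_pos"][:2]; u=np.array([np.cos(d),np.sin(d)]); v=np.array([-u[1],u[0]]); b=s["tool_pos"][2]-.0104
P=lambda o,x,y,z:[*(o+x*u+y*v),z]
for z in(b,b+.04): poly([P(m+.0195*u,sx*.055,sy*.022,z) for sx,sy in((1,1),(1,-1),(-1,-1),(-1,1),(1,1))],(0,255,0))
for y in(.031,-.031,.093,-.093): poly([P(S2,-.145,y,.03),P(S2,0,y,.03)],(0,0,255))
cv2.imwrite("pics/s7.png",a)
E
```

```text
time_s: 17.77
tool_pos: [0.4592, -0.1486, 0.0683]
ee_rot: [0.981, -0.195, -0.001, -0.001]
contact_force: [0.5, 0.4, -0.7]
finger_gap: 0.0106
grasp_force: 78.8
t 17.7667 pos [ 0.4592 -0.1486  0.0683] yaw-mat [[0.924, -0.383, -0.003], [-0.383, -0.924, -0.001]] j [-0.52  0.01  2.14  0.    1.    1.44] gap 0.010555547008175627 F [ 0.5  0.4 -0.7]
go [ 0.459 -0.15   0.027] -22.6: [-0.01, 0.03, 0.02, 0.03, 0.07, 1.65] rows>= 1
```

View pics/s7.png

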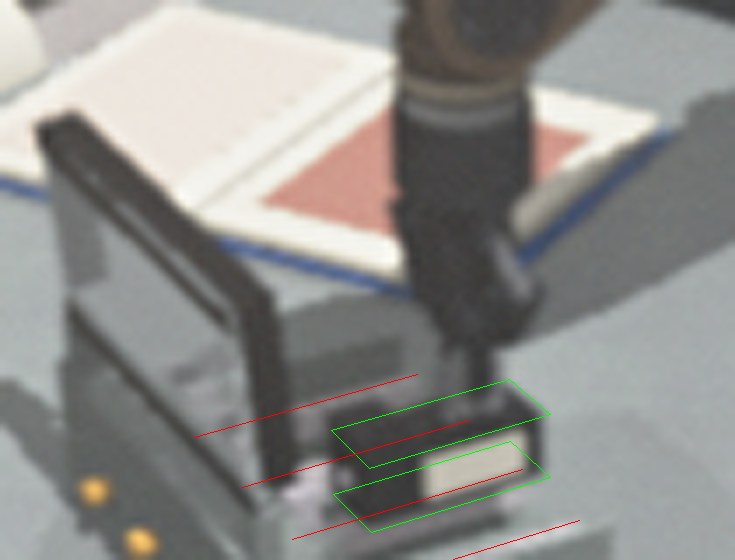

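```bash
python3 -m handwheel '[0,0,0,0,0.07,0.4,0, 0,0,0,0,0.07,0.8,0, 0,0,0,0,0.07,1.0,0, 0,0,0,0,0.07,1.0,0, 0,0,0,0,0.07,1.0,0]'; python3 -m handwheel '[0,0,0,0,0,0.2,0, 0,0,0,0,0,0.4,0, 0,0,0,0,0,0.5,0, 0,0,0,0,0,0.5,0, 0,0,0,0,0,0.5,0]'
```

```text
time_s: 18.38
tool_pos: [0.4587, -0.1516, 0.0435]
ee_rot: [0.981, -0.196, -0.001, -0.0]
contact_force: [0.7, -0.7, -2.5]
finger_gap: 0.0105
grasp_force: 78.9
time_s: 18.8
tool_pos: [0.4592, -0.1518, 0.0316]
ee_rot: [0.981, -0.196, -0.0, -0.0]
contact_force: [0.3, 0.1, -1.9]
finger_gap: 0.0105
grasp_force: 78.9
```

```bash
python3 -m handwheel '[0,0,0,0,0,0.15,0, 0,0,0,0,0,0.25,0, 0,0,0,0,0,0.25,0, 0,0,0,0,0,0.25,0]'; python3 -m handwheel '[0,0,0,0,0,0.1,0, 0,0,0,0,0,0.1,0, 0,0,0,0,0,0.1,0]'
python3 - <<'E'
from h import *
st(); go(slot(1,-.0195),.024,-22.6)
E
```

```text
time_s: 19.13
tool_pos: [0.4592, -0.1518, 0.0254]
ee_rot: [0.981, -0.196, -0.0, -0.0]
contact_force: [0.4, 0.5, -2.5]
finger_gap: 0.0105
grasp_force: 78.9
time_s: 19.38
tool_pos: [0.4593, -0.1519, 0.023]
ee_rot: [0.981, -0.196, -0.0, -0.0]
contact_force: [0.2, 0.2, -2.7]
finger_gap: 0.0105
grasp_force: 78.9
t 19.3833 pos [ 0.4593 -0.1519  0.023 ] yaw-mat [[0.923, -0.385, -0.0], [-0.385, -0.923, -0.0]] j [-0.53  0.08  2.16  0.    0.9   1.44] gap 0.010492943143482768 F [ 0.2  0.2 -2.7]
go [ 0.528 -0.179  0.024] -22.6: [-0.0, 0.0, -0.0, 2.97, -0.05, -0.04] rows>= 2
```

```bash
python3 -m handwheel '[0,0,0,0,0,0.05,0, 0,0,0,0.2,0,0.05,0, 0,0,0,0.4,0,0.05,0, 0,0,0,0.6,0,0.05,0, 0,0,0,0.8,0,0.05,0, 0,0,0,0.8,0,0.05,0]'; python3 -m handwheel '[0,0,0,0.15,0,0,0, 0,0,0,0.3,0,0,0, 0,0,0,0.45,0,0,0, 0,0,0,0.6,0,0,0, 0,0,0,0.6,0,0,0]'
python3 - <<'E'
from h import *
st(); go(slot(1,-.0195),.024,-22.6)
E
```

```text
time_s: 19.88
tool_pos: [0.4793, -0.1597, 0.0225]
ee_rot: [0.981, -0.196, 0.001, -0.0]
contact_force: [-0.1, 2.7, 3.2]
finger_gap: 0.0109
grasp_force: 79.9
time_s: 20.3
tool_pos: [0.4907, -0.164, 0.0224]
ee_rot: [0.981, -0.196, -0.002, -0.001]
contact_force: [-6.2, 6.5, 11.4]
finger_gap: 0.0106
grasp_force: 80.7
t 20.3 pos [ 0.4907 -0.164   0.0224] yaw-mat [[0.923, -0.384, -0.005], [-0.384, -0.923, -0.001]] j [-0.52  0.16  2.07  0.    0.91  1.44] gap 0.010577161173278862 F [-6.2  6.5 11.4]
go [ 0.528 -0.179  0.024] -22.6: [-0.01, 0.05, 0.01, 1.62, -0.01, -0.07] rows>= 1
```

```bash
python3 -m handwheel '[0,0,0,0.15,-0.04,-0.06,0, 0,0,0,0.3,-0.05,-0.06,0, 0,0,0,0.45,-0.05,-0.06,0, 0,0,0,0.6,-0.05,-0.06,0, 0,0,0,0.75,-0.05,-0.06,0, 0,0,0,0.75,-0.05,-0.06,0]';  python3 - <<'E'
from h import *
st(); go(slot(1,-.0195),.024,-22.6)
E
```

```text
time_s: 20.8
tool_pos: [0.5099, -0.1717, 0.0227]
ee_rot: [0.981, -0.196, 0.0, -0.0]
contact_force: [1.0, 0.6, -5.2]
finger_gap: 0.0109
grasp_force: 78.6
t 20.8 pos [ 0.5099 -0.1717  0.0227] yaw-mat [[0.923, -0.385, 0.0], [-0.385, -0.923, -0.0]] j [-0.51  0.2   2.03  0.    0.92  1.45] gap 0.010923288008050652 F [ 1.   0.6 -5.2]
go [ 0.528 -0.179  0.024] -22.6: [-0.0, -0.0, -0.0, 0.8, -0.0, -0.05] rows>= 1
```

```bash
python3 -m handwheel '[0,0,0,0.15,0,0,0, 0,0,0,0.3,0,0,0, 0,0,0,0.45,0,0,0, 0,0,0,0.6,0,0,0, 0,0,0,0.7,0,0,0, 0,0,0,0.7,0,0,0]';  python3 -m handwheel '[0,0,0,0.1,0,0,0, 0,0,0,0.1,0,0,0, 0,0,0,0.1,0,0,0]'; python3 -m handwheel '[0,0,0,0.1,0,0,0, 0,0,0,0.1,0,0,0, 0,0,0,0.1,0,0,0]'
```

```text
time_s: 21.3
tool_pos: [0.5264, -0.1785, 0.0233]
ee_rot: [0.981, -0.196, 0.001, 0.0]
contact_force: [0.0, 1.3, -4.7]
finger_gap: 0.0104
grasp_force: 78.6
time_s: 21.55
tool_pos: [0.529, -0.1796, 0.0242]
ee_rot: [0.981, -0.196, 0.001, 0.0]
contact_force: [-0.6, -0.1, -2.2]
finger_gap: 0.0107
grasp_force: 78.9
time_s: 21.8
tool_pos: [0.5307, -0.1803, 0.0237]
ee_rot: [0.981, -0.196, 0.0, 0.0]
contact_force: [-0.2, -0.2, -2.6]
finger_gap: 0.0102
grasp_force: 79.0
```

```bash
for i in 1 2; do :; done; python3 -m handwheel '[0,0,0,0.08,0,0,0, 0,0,0,0.08,0,0,0, 0,0,0,0.08,0,0,0]'; python3 -m handwheel '[0,0,0,0.08,0,0,0, 0,0,0,0.08,0,0,0, 0,0,0,0.08,0,0,0]'; python3 -m handwheel '[0,0,0,0.08,0,0,0, 0,0,0,0.08,0,0,0, 0,0,0,0.08,0,0,0]'
python3 - <<'E'
from h import *
st(); c=cam("scene"); x=np.mean([c["pixels"].astype(float)]+[capture("scene")["pixels"] for _ in range(3)],0).astype(np.uint8)
cv2.imwrite("pics/s8.png",cv2.resize(x[100:180,165:270],None,fx=7,fy=7,interpolation=cv2.INTER_CUBIC))
E
```

```text
time_s: 22.05
tool_pos: [0.5308, -0.1802, 0.023]
ee_rot: [0.981, -0.196, -0.002, -0.0]
contact_force: [-4.1, 0.9, -0.1]
finger_gap: 0.0105
grasp_force: 79.2
time_s: 22.3
tool_pos: [0.5307, -0.18, 0.0227]
ee_rot: [0.981, -0.196, -0.004, -0.001]
contact_force: [-10.5, 4.0, 4.0]
finger_gap: 0.0107
grasp_force: 80.1
time_s: 22.55
tool_pos: [0.5305, -0.1798, 0.0227]
ee_rot: [0.981, -0.196, -0.007, -0.002]
contact_force: [-17.4, 6.8, 11.0]
finger_gap: 0.0107
grasp_force: 80.9
t 22.55 pos [ 0.5305 -0.1798  0.0227] yaw-mat [[0.923, -0.384, -0.015], [-0.384, -0.923, -0.0]] j [-0.51  0.25  1.96 -0.    0.94  1.46] gap 0.010684234187632938 F [-17.4   6.8  11. ]
```

```bash
python3 -m handwheel '[0,0,0,-0.22,0,0,0, 0,0,0,-0.22,0,0,0, 0,0,0,-0.22,0,0,30, 0,0,0,-0.22,0,0,30, 0,0,0,-0.22,0,0,30, 0,0,0,-0.22,0,-1,30, 0,0,0,-0.22,0,-2.5,30, 0,0,0,-0.5,0,-4,30, 0,0,0,-1,0,-5.5,30, 0,0,0,-1,0,-6,30, 0,0,0,-1,0,-6,30]';  python3 - <<'E'
from h import *
st(); go((.47,.05),.18,30); go(AX,.14,77); 
c=cam("scene"); x=np.mean([c["pixels"].astype(float)]+[capture("scene")["pixels"] for _ in range(3)],0).astype(np.uint8)
cv2.imwrite("pics/s8.png",cv2.resize(x[100:250,160:360],None,fx=4,fy=4,interpolation=cv2.INTER_CUBIC))
E
```

```text
time_s: 23.67
tool_pos: [0.5159, -0.1744, 0.1793]
ee_rot: [0.981, -0.196, 0.006, 0.002]
contact_force: [0.7, 0.9, 0.7]
finger_gap: 0.0299
grasp_force: 0.0
t 23.6667 pos [ 0.5159 -0.1744  0.1793] yaw-mat [[0.923, -0.384, 0.012], [-0.384, -0.923, 0.001]] j [-0.51  0.    1.92  0.    1.21  1.45] gap 0.029918355169711267 F [0.7 0.9 0.7]
go [0.47 0.05 0.18] 30: [0.06, -0.1, -8.77, -5.14, -7.58, -0.1] rows>= 8
go [0.551 0.224 0.14 ] 77: [0.11, -0.07, -16.6, -4.84, -15.24, 1.49] rows>= 14
```

View pics/s8.png

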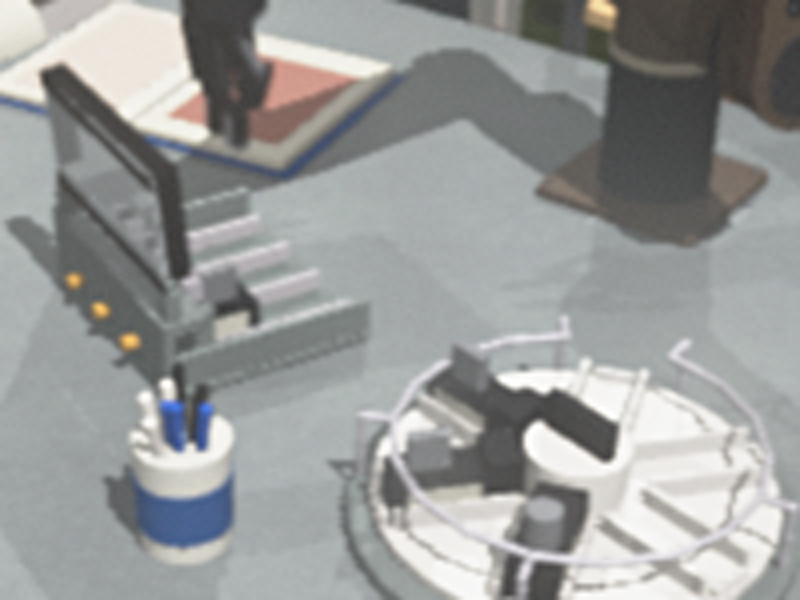

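```bash
python3 -m handwheel '[0.05,-0.05,-1.1,-0.5,-1,0,45, 0.05,-0.05,-2.2,-1,-2,0,45, 0.05,-0.1,-3.3,-1.8,-3,0,45, 0.05,-0.1,-4.4,-2.6,-4,0,45, 0.05,-0.1,-5.5,-3.4,-5.2,0,45, 0.05,-0.1,-6.6,-4,-6.4,0,45, 0.05,-0.1,-7.7,-4.6,-7.6,0,45, 0.05,-0.1,-8.8,-5,-8.8,0,45, 0.05,-0.1,-9.9,-5,-10,0,45, 0.1,-0.07,-11,-5,-11.2,0.2,45, 0.1,-0.07,-12.1,-5,-12.4,0.4,45, 0.1,-0.07,-13.2,-4.9,-13.5,0.8,45, 0.1,-0.07,-14.3,-4.84,-14.5,1.2,45, 0.1,-0.07,-15.4,-4.84,-15.24,1.49,45, 0.11,-0.07,-16.6,-4.84,-15.24,1.49,45, 0.11,-0.07,-16.6,-4.84,-15.24,1.49,45, 0.11,-0.07,-16.6,-4.84,-15.24,1.49,45, 0.11,-0.07,-16.6,-4.84,-15.24,1.49,45]';  python3 - <<'E'
from h import *
st(); go(AX,.065,77.1)
E
```

```text
time_s: 25.37
tool_pos: [0.547, 0.225, 0.1349]
ee_rot: [0.784, 0.621, -0.003, -0.006]
contact_force: [-0.1, -0.3, 0.2]
finger_gap: 0.045
grasp_force: 0.0
t 25.3667 pos [0.547  0.225  0.1349] yaw-mat [[0.228, 0.974, 0.003], [0.974, -0.228, -0.013]] j [0.21 0.16 1.83 0.01 1.16 0.44] gap 0.04504743850497795 F [-0.1 -0.3  0.2]
go [0.551 0.224 0.065] 77.1: [-0.13, -0.02, -0.05, -0.03, 0.21, 2.79] rows>= 2
```

```bash
python3 -m handwheel '[0,0,0,0,0.1,1.2,45, 0,0,0,0,0.1,2.2,45, 0,0,0,0,0.1,2.75,45, 0,0,0,0,0.1,2.75,45, 0,0,0,0,0.1,2.75,45, 0,0,0,0,0.1,2.75,0, 0,0,0,0,0.1,2.75,0, 0,0,0,0,0.1,2.75,0, 0,0,0,0,0.1,2.75,0, 0,0,0,0,0.1,2.75,0]' 20;  python3 - <<'E'
from h import *
st(); go(AX,.065,17)
E
```

```text
time_s: 26.2
tool_pos: [0.5504, 0.2256, 0.0695]
ee_rot: [0.783, 0.623, -0.001, -0.005]
contact_force: [-1.9, -1.4, 6.0]
finger_gap: 0.0153
grasp_force: 20.3
t 26.2 pos [0.5504 0.2256 0.0695] yaw-mat [[0.225, 0.974, 0.005], [0.974, -0.225, -0.009]] j [0.21 0.25 1.87 0.01 1.03 0.44] gap 0.015332015718656474 F [-1.9 -1.4  6. ]
go [0.551 0.224 0.065] 17: [-0.1, 0.0, 10.0, -0.08, 0.05, 0.18] rows>= 9
```

```bash
python3 -m handwheel '[0,0,0.5,0,0,-0.1,0, 0,0,1.5,0,0,-0.1,0, 0,0,2.5,0,0,-0.1,0, 0,0,3.5,0,0,-0.1,0, 0,0,4.5,0,0,-0.1,0, 0,0,5.5,0,0,-0.1,0, 0,0,6.5,0,0,-0.1,0, 0,0,7.5,0,0,-0.1,0, 0,0,8.5,0,0,-0.1,0, 0,0,9.3,0,0,-0.1,0, 0,0,10,0,0,-0.1,0, 0,0,10,0,0,-0.1,0, 0,0,10,0,0,-0.1,0]' 40;  python3 - <<'E'
from h import *
st()
E
```

```text
time_s: 27.28
tool_pos: [0.552, 0.2242, 0.0697]
ee_rot: [0.989, 0.148, -0.001, -0.003]
contact_force: [6.2, -2.2, -4.9]
finger_gap: 0.0147
grasp_force: 40.2
t 27.2833 pos [0.552  0.2242 0.0697] yaw-mat [[0.956, 0.292, -0.002], [0.292, -0.956, -0.006]] j [0.21 0.25 1.87 0.01 1.03 1.48] gap 0.014691951847730656 F [ 6.2 -2.2 -4.9]
```

```bash
python3 -m handwheel '[0,0,0,0,0,0,45, 0,0,0,0,0,0,45, 0,0,0,0,0,-1.5,45, 0,0,0,0,0,-3,45, 0,0,0,-1,0,-3.6,45, 0,0,0,-2.5,0,-3.6,45, 0,0,0,-4,0,-3.6,45, 0,0,0,-5.1,0,-3.6,45, 0,0,0,-5.1,0,-3.6,45, 0,0,0,-5.1,0,-3.6,45, 0,0,0,-5.1,0,-3.6,45]';  python3 - <<'E'
from h import *
st(); go(bay(197,.1255),.0445,17)
c=cam("scene"); x=np.mean([c["pixels"].astype(float)]+[capture("scene")["pixels"] for _ in range(3)],0).astype(np.uint8)
cv2.imwrite("pics/s9.png",cv2.resize(x[140:260,230:380],None,fx=5,fy=5,interpolation=cv2.INTER_CUBIC))
E
```

```text
time_s: 28.2
tool_pos: [0.429, 0.1878, 0.1617]
ee_rot: [0.989, 0.148, -0.004, -0.004]
contact_force: [0.9, 0.3, -0.8]
finger_gap: 0.0448
grasp_force: 0.0
t 28.2 pos [0.429  0.1878 0.1617] yaw-mat [[0.956, 0.292, -0.006], [0.292, -0.956, -0.009]] j [ 0.19 -0.15  2.1   0.01  1.2   1.46] gap 0.04482331051808024 F [ 0.9  0.3 -0.8]
go [0.431 0.187 0.044] 17: [-0.08, 0.06, -0.0, 0.09, 0.1, 4.69] rows>= 3
```

View pics/s9.png

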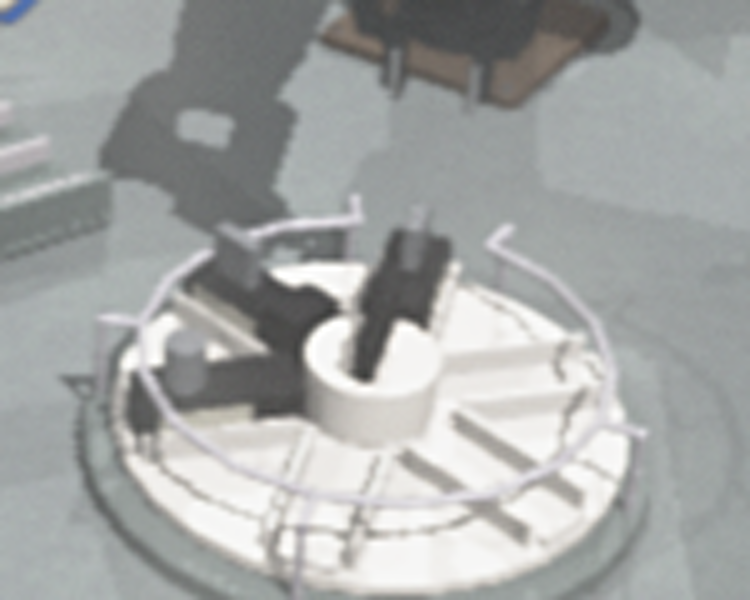

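```bash
python3 -m handwheel '[-0.08,0.06,0,0.11,0.17,1.5,45, -0.08,0.06,0,0.11,0.17,2.8,45, -0.08,0.06,0,0.11,0.17,3.8,45, -0.08,0.06,0,0.11,0.17,4.4,45, -0.08,0.06,0,0.11,0.17,4.65,45, -0.08,0.06,0,0.11,0.17,4.65,45, -0.08,0.06,0,0.11,0.17,4.65,0, -0.08,0.06,0,0.11,0.17,4.65,0, -0.08,0.06,0,0.11,0.17,4.65,0, -0.08,0.06,0,0.11,0.17,4.65,0, -0.08,0.06,0,0.11,0.17,4.65,0]' 80;  python3 - <<'E'
from h import *
st()
E
```

```text
time_s: 29.32
tool_pos: [0.4326, 0.1854, 0.0464]
ee_rot: [0.989, 0.148, 0.001, -0.0]
contact_force: [-0.7, 1.1, 5.0]
finger_gap: 0.0102
grasp_force: 79.1
t 29.3167 pos [0.4326 0.1854 0.0464] yaw-mat [[0.956, 0.292, 0.002], [0.292, -0.956, -0.0]] j [0.19 0.01 2.18 0.   0.95 1.46] gap 0.010196412358061983 F [-0.7  1.1  5. ]
```

```bash
python3 -m handwheel '[0,0,0,0,0,-0.3,0, 0,0,0,0,0,-0.8,0, 0,0,0,0,0,-1.8,0, 0,0,0,0,0,-3,0, 0,0,0,0,0,-4,0, 0,0,0,0,0,-4.9,0, 0,0,0,0,0,-4.9,0, 0,0,0,0,0,-4.9,0, 0,0,0,0,0,-4.9,0]';  python3 - <<'E'
from h import *
st()
go(slot(2,-.0945),.168,-22.6)
E
```

```text
time_s: 30.07
tool_pos: [0.4295, 0.1846, 0.1649]
ee_rot: [0.989, 0.148, -0.003, 0.0]
contact_force: [-0.4, -0.3, -3.7]
finger_gap: 0.0103
grasp_force: 78.5
t 30.0667 pos [0.4295 0.1846 0.1649] yaw-mat [[0.956, 0.292, -0.006], [0.292, -0.956, -0.001]] j [ 0.19 -0.16  2.09  0.    1.21  1.46] gap 0.01033757036414021 F [-0.4 -0.3 -3.7]
go [ 0.435 -0.208  0.168] -22.6: [0.01, 0.06, 6.6, -4.36, 15.08, -0.11] rows>= 10
```

```bash
python3 -m handwheel '[0,0,0.7,-0.4,1.3,-0.1,0, 0,0,1.4,-0.8,2.6,-0.1,0, 0,0,2.1,-1.2,4,-0.1,0, 0,0,2.8,-1.6,5.5,-0.1,0, 0,0,3.5,-2,7,-0.1,0, 0,0,4.2,-2.5,8.5,-0.1,0, 0,0,4.9,-2.9,10,-0.1,0, 0,0,5.6,-3.3,11.5,-0.1,0, 0,0.05,6.2,-3.8,13,-0.1,0, 0,0.05,6.6,-4.2,14.4,-0.1,0, 0,0.05,6.6,-4.36,15.08,-0.1,0, 0,0.05,6.6,-4.36,15.08,-0.1,0, 0,0.05,6.6,-4.36,15.08,-0.1,0, 0,0.05,6.6,-4.36,15.08,2,0, 0,0.05,6.6,-4.36,15.08,3.5,0, 0,0.05,6.6,-4.36,15.08,4,0, 0,0.05,6.6,-4.36,15.08,4,0, 0,0.05,6.6,-4.36,15.08,4,0]';  python3 - <<'E'
from h import *
st(); go(slot(2,-.0945),.0255,-22.6)
E
```

```text
time_s: 31.57
tool_pos: [0.4354, -0.2051, 0.0651]
ee_rot: [0.981, -0.195, -0.001, -0.001]
contact_force: [-0.8, 0.4, -2.4]
finger_gap: 0.0106
grasp_force: 78.8
t 31.5667 pos [ 0.4354 -0.2051  0.0651] yaw-mat [[0.924, -0.383, -0.002], [-0.383, -0.924, -0.003]] j [-0.65  0.01  2.14  0.    0.99  1.31] gap 0.010627358686807807 F [-0.8  0.4 -2.4]
go [ 0.435 -0.208  0.026] -22.6: [-0.02, 0.02, 0.01, 0.04, 0.1, 1.58] rows>= 1
```

```bash
python3 -m handwheel '[0,0,0,0,0.08,0.4,0, 0,0,0,0,0.08,0.8,0, 0,0,0,0,0.08,1.1,0, 0,0,0,0,0.08,1.4,0, 0,0,0,0,0.08,1.55,0, 0,0,0,0,0.08,1.55,0, 0,0,0,0,0.08,1.55,0]';  python3 - <<'E'
from h import *
st(); go(slot(2,-.018),.0248,-22.6)
E
```

```text
time_s: 32.15
tool_pos: [0.4362, -0.2093, 0.0282]
ee_rot: [0.981, -0.196, 0.001, -0.0]
contact_force: [-0.0, 0.6, -3.6]
finger_gap: 0.0103
grasp_force: 79.0
t 32.15 pos [ 0.4362 -0.2093  0.0282] yaw-mat [[0.923, -0.385, 0.003], [-0.385, -0.923, -0.001]] j [-0.66  0.07  2.16  0.    0.91  1.31] gap 0.010328488571662143 F [-0.   0.6 -3.6]
go [ 0.506 -0.237  0.025] -22.6: [-0.01, -0.03, -0.0, 3.0, -0.05, 0.14] rows>= 2
```

```bash
python3 -m handwheel '[0,0,0,0,-0.05,0.08,0, 0,0,0,0,-0.05,0.14,0, 0,0,0,0.2,-0.05,0.14,0, 0,0,0,0.4,-0.05,0.14,0, 0,0,0,0.6,-0.05,0.14,0, 0,0,0,0.8,-0.05,0.14,0, 0,0,0,0.8,-0.05,0.14,0]'; python3 -m handwheel '[0,0,0,0.15,0,0,0, 0,0,0,0.3,0,0,0, 0,0,0,0.45,0,0,0, 0,0,0,0.6,0,0,0, 0,0,0,0.6,0,0,0]'
python3 - <<'E'
from h import *
st(); go(slot(2,-.018),.0248,-22.6)
E
```

```text
time_s: 32.73
tool_pos: [0.4567, -0.2168, 0.0254]
ee_rot: [0.981, -0.196, 0.003, 0.0]
contact_force: [-0.7, 0.2, -2.6]
finger_gap: 0.0106
grasp_force: 79.0
time_s: 33.15
tool_pos: [0.4689, -0.2214, 0.0246]
ee_rot: [0.981, -0.196, 0.001, -0.0]
contact_force: [-1.7, 0.8, -4.0]
finger_gap: 0.0105
grasp_force: 78.9
t 33.15 pos [ 0.4689 -0.2214  0.0246] yaw-mat [[0.923, -0.384, 0.002], [-0.384, -0.923, -0.001]] j [-0.64  0.15  2.08  0.    0.91  1.33] gap 0.010544337733537188 F [-1.7  0.8 -4. ]
go [ 0.506 -0.237  0.025] -22.6: [-0.01, -0.02, -0.0, 1.61, 0.01, -0.0] rows>= 1
```

```bash
python3 -m handwheel '[0,0,0,0.15,0,0,0, 0,0,0,0.3,0,0,0, 0,0,0,0.45,0,0,0, 0,0,0,0.6,0,0,0, 0,0,0,0.75,0,0,0, 0,0,0,0.9,0,0,0, 0,0,0,1.05,0,0,0, 0,0,0,1.2,0,0,0, 0,0,0,1.35,0,0,0, 0,0,0,1.5,0,0,0, 0,0,0,1.5,0,0,0]'; python3 -m handwheel '[0,0,0,0.08,0,0,0, 0,0,0,0.15,0,0,0, 0,0,0,0.15,0,0,0]'
python3 - <<'E'
from h import *
st(); go(slot(2,-.018),.0248,-22.6)
E
```

```text
time_s: 34.07
tool_pos: [0.5055, -0.237, 0.0259]
ee_rot: [0.981, -0.196, 0.003, 0.0]
contact_force: [0.1, -0.6, -3.4]
finger_gap: 0.0105
grasp_force: 78.9
time_s: 34.32
tool_pos: [0.5065, -0.2372, 0.0252]
ee_rot: [0.981, -0.196, 0.0, -0.0]
contact_force: [-3.5, 1.4, -1.1]
finger_gap: 0.0105
grasp_force: 79.3
t 34.3167 pos [ 0.5065 -0.2372  0.0252] yaw-mat [[0.923, -0.385, 0.001], [-0.385, -0.923, -0.001]] j [-0.62  0.23  1.98  0.    0.93  1.34] gap 0.010472030335038343 F [-3.5  1.4 -1.1]
go [ 0.506 -0.237  0.025] -22.6: [-0.01, -0.01, -0.0, -0.02, 0.01, 0.02] rows>= 1
```

```bash
python3 -m handwheel '[0,0,0,0.1,0,0,0, 0,0,0,0.1,0,0,0]'; python3 -m handwheel '[0,0,0,-0.12,0,0,0, 0,0,0,-0.12,0,0,30, 0,0,0,-0.12,0,0,30, 0,0,0,-0.12,0,0,30, 0,0,0,-0.12,0,-1,30, 0,0,0,-0.12,0,-2.5,30, 0,0,0,-0.5,0,-4,30, 0,0,0,-1,0,-5.5,30, 0,0,0,-1,0,-6,30, 0,0,0,-1,0,-6,30]';  python3 - <<'E'
from h import *
st(); go(AX,.14,17)
c=cam("scene"); x=np.mean([c["pixels"].astype(float)]+[capture("scene")["pixels"] for _ in range(3)],0).astype(np.uint8)
cv2.imwrite("pics/s10.png",cv2.resize(x[100:250,160:360],None,fx=4,fy=4,interpolation=cv2.INTER_CUBIC))
E
```

```text
time_s: 34.48
tool_pos: [0.5064, -0.2369, 0.0247]
ee_rot: [0.981, -0.196, -0.003, -0.001]
contact_force: [-10.0, 4.4, 3.3]
finger_gap: 0.0103
grasp_force: 80.1
time_s: 35.32
tool_pos: [0.4889, -0.2309, 0.1813]
ee_rot: [0.981, -0.196, 0.007, 0.002]
contact_force: [0.6, -0.6, 0.7]
finger_gap: 0.0301
grasp_force: 0.0
t 35.3167 pos [ 0.4889 -0.2309  0.1813] yaw-mat [[0.923, -0.384, 0.015], [-0.384, -0.923, 0.002]] j [-0.63 -0.01  1.93  0.    1.21  1.33] gap 0.03008852771558038 F [ 0.6 -0.6  0.7]
go [0.551 0.224 0.14 ] 17: [0.07, -0.13, -6.6, -4.72, -17.74, 1.55] rows>= 12
```

View pics/s10.png

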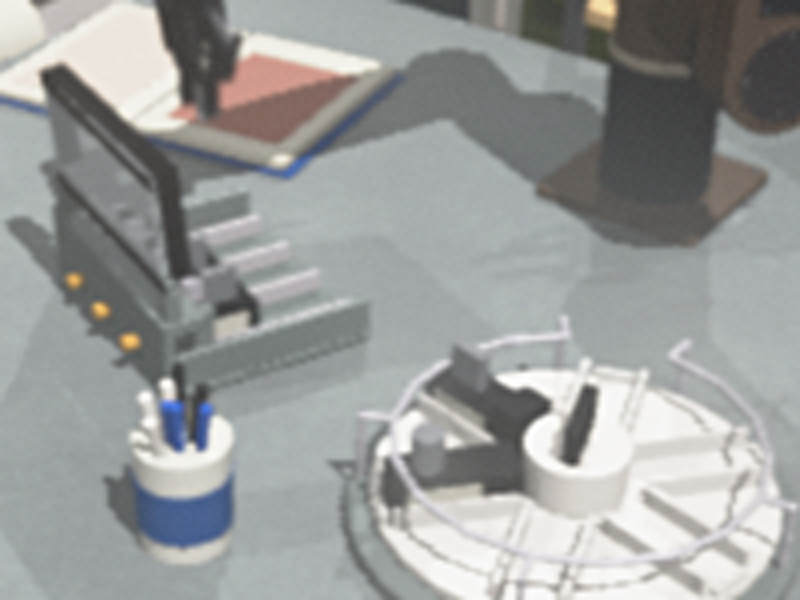

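```bash
python3 -m handwheel '[0,0,-0.5,-0.3,-1.3,0,45, 0,0,-1,-0.7,-2.6,0,45, 0,-0.1,-1.5,-1.2,-4,0,45, 0,-0.1,-2,-1.8,-5.5,0,45, 0,-0.1,-2.5,-2.4,-7,0,45, 0,-0.1,-3,-3,-8.5,0,45, 0,-0.1,-3.5,-3.5,-10,0,45, 0,-0.1,-4.2,-3.9,-11.5,0,45, 0,-0.1,-4.9,-4.2,-13,0,45, 0.05,-0.1,-5.5,-4.4,-14.4,0.3,45, 0.07,-0.13,-6.1,-4.6,-15.8,0.6,45, 0.07,-0.13,-6.6,-4.72,-17,1.1,45, 0.07,-0.13,-6.6,-4.72,-17.74,1.55,45, 0.07,-0.13,-6.6,-4.72,-17.74,1.55,45, 0.07,-0.13,-6.6,-4.72,-17.74,1.55,45, 0.07,-0.13,-6.6,-4.72,-17.74,1.55,45]';  python3 - <<'E'
from h import *
st(); go(AX,.069,17)
E
```

```text
time_s: 36.85
tool_pos: [0.5468, 0.2254, 0.1347]
ee_rot: [0.989, 0.148, -0.006, -0.004]
contact_force: [0.1, 0.2, 0.6]
finger_gap: 0.0451
grasp_force: 0.0
t 36.85 pos [0.5468 0.2254 0.1347] yaw-mat [[0.956, 0.292, -0.01], [0.292, -0.956, -0.01]] j [0.22 0.16 1.83 0.01 1.16 1.49] gap 0.04505674806680068 F [0.1 0.2 0.6]
go [0.551 0.224 0.069] 17: [-0.09, 0.1, -0.0, 0.17, 0.15, 2.63] rows>= 2
```

```bash
python3 -m handwheel '[-0.09,0.1,0,0.1,0.1,1.2,45, -0.09,0.1,0,0.1,0.1,2.1,45, -0.09,0.1,0,0.1,0.1,2.55,45, -0.09,0.1,0,0.1,0.1,2.55,45, -0.09,0.1,0,0.1,0.1,2.55,45, -0.09,0.1,0,0.1,0.1,2.55,0, -0.09,0.1,0,0.1,0.1,2.55,0, -0.09,0.1,0,0.1,0.1,2.55,0, -0.09,0.1,0,0.1,0.1,2.55,0, -0.09,0.1,0,0.1,0.1,2.55,0]' 20; python3 -m handwheel '[0,0,0.5,0,0,0,0, 0,0,1.5,0,0,0,0, 0,0,2.5,0,0,0,0, 0,0,3.5,0,0,0,0, 0,0,4.5,0,0,0,0, 0,0,5.5,0,0,0,0, 0,0,6.5,0,0,0,0, 0,0,7.5,0,0,0,0, 0,0,8.5,0,0,0,0, 0,0,9.3,0,0,0,0, 0,0,10,0,0,0,0, 0,0,10,0,0,0,0, 0,0,10,0,0,0,0]' 40;  python3 - <<'E'
from h import *
st(); go(AX,.1,-43)
E
```

```text
time_s: 37.68
tool_pos: [0.5519, 0.2239, 0.0747]
ee_rot: [0.989, 0.148, 0.003, 0.001]
contact_force: [-0.1, -5.2, 5.5]
finger_gap: 0.0149
grasp_force: 22.3
time_s: 38.77
tool_pos: [0.5515, 0.2224, 0.0748]
ee_rot: [0.93, -0.366, 0.003, 0.001]
contact_force: [-0.3, -9.0, 7.3]
finger_gap: 0.0142
grasp_force: 39.6
t 38.7667 pos [0.5515 0.2224 0.0748] yaw-mat [[0.731, -0.682, 0.006], [-0.682, -0.731, -0.001]] j [ 0.21  0.23  1.87 -0.    1.03  2.54] gap 0.014153520860600486 F [-0.3 -9.   7.3]
go [0.551 0.224 0.1  ] -43: [-0.01, -0.06, 0.0, -0.04, -0.02, -1.01] rows>= 1
```

```bash
python3 -m handwheel '[0,0,0,0,0,0,45, 0,0,0,0,0,0,45, 0,0,0,0,0,-1.5,45, 0,0,0,0,0,-3,45, 0,0,0,0,0,-3.5,45, 0,0,0,0,0,-3.5,45]'
python3 - <<'E'
from h import *
st(); go((.4326,.1848),.16,17)
E
```

```text
time_s: 39.27
tool_pos: [0.5527, 0.2263, 0.1654]
ee_rot: [0.93, -0.366, 0.005, -0.005]
contact_force: [0.3, -0.5, -0.2]
finger_gap: 0.0449
grasp_force: 0.0
t 39.2667 pos [0.5527 0.2263 0.1654] yaw-mat [[0.731, -0.682, 0.006], [-0.682, -0.731, -0.012]] j [0.22 0.13 1.81 0.   1.19 2.54] gap 0.04489665591496702 F [ 0.3 -0.5 -0.2]
go [0.433 0.185 0.16 ] 17: [-0.08, -0.11, -10.0, -2.39, 4.49, 0.15] rows>= 9
```

```bash
python3 -m handwheel '[0,0,-1,-0.3,0.5,0,45, 0,0,-2,-0.6,1,0,45, 0,0,-3,-0.9,1.6,0,45, 0,0,-4,-1.2,2.2,0,45, 0,0,-5,-1.5,2.8,0,45, 0,0,-6,-1.8,3.4,0,45, -0.08,-0.1,-7,-2.1,4,0,45, -0.08,-0.1,-8,-2.39,4.49,0.1,45, -0.08,-0.1,-9,-2.39,4.49,0.15,45, -0.08,-0.1,-10,-2.39,4.49,0.15,45, -0.08,-0.1,-10,-2.39,4.49,0.15,45, -0.08,-0.1,-10,-2.39,4.49,0.15,45]';  python3 - <<'E'
from h import *
st(); go((.4329,.1846),.045,17)
c=cam("scene"); x=np.mean([c["pixels"].astype(float)]+[capture("scene")["pixels"] for _ in range(3)],0).astype(np.uint8)
cv2.imwrite("pics/s11.png",cv2.resize(x[140:260,230:380],None,fx=5,fy=5,interpolation=cv2.INTER_CUBIC))
E
```

```text
time_s: 40.27
tool_pos: [0.4287, 0.1836, 0.1545]
ee_rot: [0.989, 0.146, -0.006, 0.001]
contact_force: [-0.6, -0.5, 0.5]
finger_gap: 0.0449
grasp_force: 0.0
t 40.2667 pos [0.4287 0.1836 0.1545] yaw-mat [[0.957, 0.29, -0.011], [0.29, -0.957, 0.001]] j [ 0.19 -0.14  2.1  -0.    1.19  1.47] gap 0.04485856424643673 F [-0.6 -0.5  0.5]
go [0.433 0.185 0.045] 17: [0.01, 0.11, -0.03, 0.22, 0.01, 4.38] rows>= 3
```

View pics/s11.png

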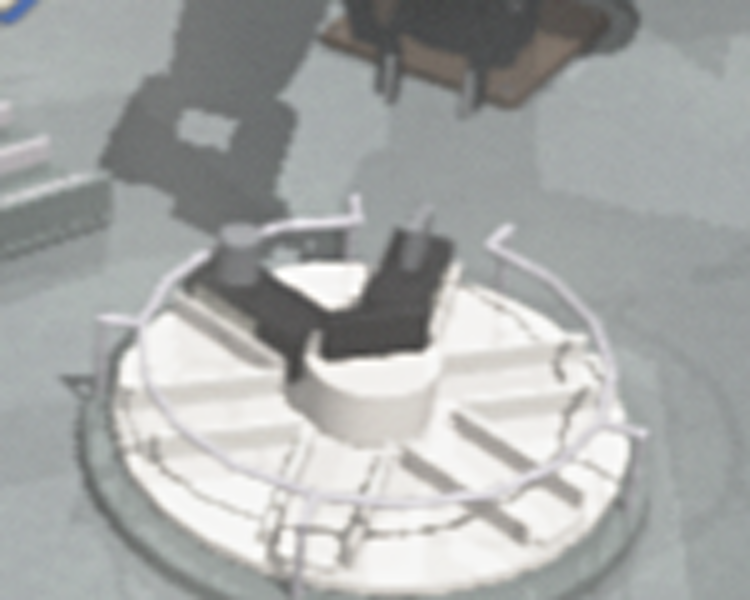

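I miscounted: that was my 16th picture and the limit is 14, so I'll view no more and use numbers only. It shows the last ink cartridge centred in the gap (fin at about (420,240)).

```bash
python3 -m handwheel '[0,0.1,0,0.1,0.02,1.5,45, 0,0.1,0,0.15,0.02,2.8,45, 0,0.1,0,0.15,0.02,3.8,45, 0,0.1,0,0.15,0.02,4.2,45, 0,0.1,0,0.15,0.02,4.3,45, 0,0.1,0,0.15,0.02,4.3,45, 0,0.1,0,0.15,0.02,4.3,0, 0,0.1,0,0.15,0.02,4.3,0, 0,0.1,0,0.15,0.02,4.3,0, 0,0.1,0,0.15,0.02,4.3,0, 0,0.1,0,0.15,0.02,4.3,0]' 80;  python3 - <<'E'
from h import *
st()
E
```

```text
time_s: 41.38
tool_pos: [0.4337, 0.184, 0.05]
ee_rot: [0.989, 0.148, 0.002, 0.0]
contact_force: [-0.2, 1.5, 5.0]
finger_gap: 0.0103
grasp_force: 80.4
t 41.3833 pos [0.4337 0.184  0.05  ] yaw-mat [[0.956, 0.292, 0.004], [0.292, -0.956, 0.001]] j [ 0.19  0.01  2.18 -0.    0.95  1.46] gap 0.01026387651507502 F [-0.2  1.5  5. ]
```

```bash
python3 -m handwheel '[0,0,0,0,0,-0.3,0, 0,0,0,0,0,-0.8,0, 0,0,0,0,0,-1.8,0, 0,0,0,0,0,-3,0, 0,0,0,0,0,-4,0, 0,0,0,0,0,-4.8,0, 0,0,0,0,0,-4.8,0, 0,0,0,0,0,-4.8,0, 0,0,0,0,0,-4.8,0]';  python3 - <<'E'
from h import *
st()
go(slot(3,-.0945),.168,-22.6)
E
```

```text
time_s: 42.13
tool_pos: [0.4307, 0.1833, 0.1662]
ee_rot: [0.989, 0.148, -0.001, 0.001]
contact_force: [-0.0, 0.4, -2.5]
finger_gap: 0.0099
grasp_force: 79.4
t 42.1333 pos [0.4307 0.1833 0.1662] yaw-mat [[0.956, 0.292, -0.003], [0.292, -0.956, 0.001]] j [ 0.19 -0.16  2.09 -0.    1.21  1.46] gap 0.009947179983906047 F [-0.   0.4 -2.5]
go [ 0.411 -0.265  0.168] -22.6: [0.02, 0.02, 6.6, -5.97, 16.92, -0.04] rows>= 11
```

```bash
python3 -m handwheel '[0,0,0.6,-0.4,1.3,-0.05,0, 0,0,1.2,-0.8,2.6,-0.05,0, 0,0,1.8,-1.2,4,-0.05,0, 0,0,2.4,-1.7,5.5,-0.05,0, 0,0,3,-2.2,7,-0.05,0, 0,0,3.6,-2.8,8.5,-0.05,0, 0,0,4.2,-3.4,10,-0.05,0, 0,0,4.8,-4,11.5,-0.05,0, 0,0,5.4,-4.6,13,-0.05,0, 0,0,6,-5.2,14.4,-0.05,0, 0,0,6.6,-5.7,15.8,-0.05,0, 0,0,6.6,-5.97,16.9,-0.05,0, 0,0,6.6,-5.97,16.92,-0.05,0, 0,0,6.6,-5.97,16.92,-0.05,0, 0,0,6.6,-5.97,16.92,2,0, 0,0,6.6,-5.97,16.92,3.5,0, 0,0,6.6,-5.97,16.92,4,0, 0,0,6.6,-5.97,16.92,4,0, 0,0,6.6,-5.97,16.92,4,0]';  python3 - <<'E'
from h import *
st(); go(slot(3,-.0945),.03,-22.6)
E
```

```text
time_s: 43.72
tool_pos: [0.412, -0.2621, 0.0667]
ee_rot: [0.981, -0.195, -0.001, -0.001]
contact_force: [1.3, -0.4, -1.8]
finger_gap: 0.01
grasp_force: 79.4
t 43.7167 pos [ 0.412  -0.2621  0.0667] yaw-mat [[0.924, -0.383, -0.003], [-0.383, -0.924, -0.002]] j [-0.78  0.02  2.12  0.    1.    1.19] gap 0.010016971500286857 F [ 1.3 -0.4 -1.8]
go [ 0.411 -0.265  0.03 ] -22.6: [-0.02, 0.03, 0.01, 0.03, 0.12, 1.47] rows>= 1
```

```bash
python3 -m handwheel '[0,0,0,0,0.06,0.4,0, 0,0,0,0,0.06,0.8,0, 0,0,0,0,0.06,1.1,0, 0,0,0,0,0.06,1.3,0, 0,0,0,0,0.06,1.4,0, 0,0,0,0,0.06,1.4,0, 0,0,0,0,0.06,1.4,0]';  python3 - <<'E'
from h import *
st(); go(slot(3,-.0185),.0285,-22.6)
E
```

```text
time_s: 44.3
tool_pos: [0.4128, -0.2661, 0.0338]
ee_rot: [0.981, -0.196, 0.001, 0.0]
contact_force: [0.2, -0.4, -1.8]
finger_gap: 0.0104
grasp_force: 79.5
t 44.3 pos [ 0.4128 -0.2661  0.0338] yaw-mat [[0.923, -0.385, 0.002], [-0.385, -0.923, 0.0]] j [-0.78  0.08  2.14  0.    0.92  1.19] gap 0.010354402030780877 F [ 0.2 -0.4 -1.8]
go [ 0.482 -0.294  0.028] -22.6: [0.0, -0.02, -0.0, 2.97, -0.02, 0.22] rows>= 2
```

```bash
python3 -m handwheel '[0,0,0,0,-0.02,0.12,0, 0,0,0,0,-0.02,0.22,0, 0,0,0,0.2,-0.02,0.22,0, 0,0,0,0.4,-0.02,0.22,0, 0,0,0,0.6,-0.02,0.22,0, 0,0,0,0.8,-0.02,0.22,0, 0,0,0,0.8,-0.02,0.22,0]'; python3 -m handwheel '[0,0,0,0.15,0,0,0, 0,0,0,0.3,0,0,0, 0,0,0,0.45,0,0,0, 0,0,0,0.6,0,0,0, 0,0,0,0.6,0,0,0]'
python3 - <<'E'
from h import *
st(); go(slot(3,-.0185),.0285,-22.6)
E
```

```text
time_s: 44.88
tool_pos: [0.4325, -0.2739, 0.0285]
ee_rot: [0.981, -0.196, 0.001, 0.001]
contact_force: [-0.8, -0.2, -1.8]
finger_gap: 0.0103
grasp_force: 79.5
time_s: 45.3
tool_pos: [0.4448, -0.2787, 0.0284]
ee_rot: [0.981, -0.196, -0.0, -0.0]
contact_force: [-4.2, 1.9, 2.0]
finger_gap: 0.01
grasp_force: 80.0
t 45.3 pos [ 0.4448 -0.2787  0.0284] yaw-mat [[0.923, -0.384, -0.001], [-0.384, -0.923, -0.0]] j [-0.75  0.16  2.06 -0.    0.92  1.21] gap 0.010040376448656253 F [-4.2  1.9  2. ]
go [ 0.482 -0.294  0.028] -22.6: [-0.0, 0.01, 0.0, 1.6, 0.01, -0.01] rows>= 1
```

```bash
python3 -m handwheel '[0,0,0,0.15,0,0,0, 0,0,0,0.3,0,0,0, 0,0,0,0.45,0,0,0, 0,0,0,0.6,0,0,0, 0,0,0,0.75,0,0,0, 0,0,0,0.9,0,0,0, 0,0,0,1.05,0,0,0, 0,0,0,1.2,0,0,0, 0,0,0,1.35,0,0,0, 0,0,0,1.5,0,0,0, 0,0,0,1.5,0,0,0]'; python3 -m handwheel '[0,0,0,0.08,0,0,0, 0,0,0,0.15,0,0,0, 0,0,0,0.15,0,0,0]';python3 -m handwheel '[0,0,0,0.1,0,0,0, 0,0,0,0.1,0,0,0]'
python3 - <<'E'
from h import *
st(); go(slot(3,-.018),.0285,-22.6)
E
```

```text
time_s: 46.22
tool_pos: [0.4815, -0.2943, 0.0285]
ee_rot: [0.981, -0.196, 0.003, 0.001]
contact_force: [-0.2, 0.1, -2.5]
finger_gap: 0.0104
grasp_force: 79.5
time_s: 46.47
tool_pos: [0.4831, -0.2947, 0.0283]
ee_rot: [0.981, -0.196, 0.0, 0.0]
contact_force: [-2.4, 0.5, -1.0]
finger_gap: 0.0105
grasp_force: 79.8
time_s: 46.63
tool_pos: [0.483, -0.2944, 0.0282]
ee_rot: [0.981, -0.196, -0.003, -0.001]
contact_force: [-10.8, 4.0, 5.6]
finger_gap: 0.0103
grasp_force: 80.7
t 46.6333 pos [ 0.483  -0.2944  0.0282] yaw-mat [[0.923, -0.384, -0.006], [-0.384, -0.923, -0.001]] j [-0.73  0.25  1.95 -0.    0.95  1.24] gap 0.010323932388731345 F [-10.8   4.    5.6]
go [ 0.482 -0.294  0.028] -22.6: [-0.01, 0.06, -0.0, -0.03, 0.01, -0.01] rows>= 1
```

```bash
python3 -m handwheel '[0,0,0,-0.12,0,0,0, 0,0,0,-0.12,0,0,30, 0,0,0,-0.12,0,0,30, 0,0,0,-0.12,0,0,30, 0,0,0,-0.12,0,-1,30, 0,0,0,-0.12,0,-2.5,30, 0,0,0,-1,0,-4,30, 0,0,0,-2,0,-5.5,30, 0,0,0,-3,0,-7,0, 0,0,0,-3,0,-8.5,0, 0,0,0,-3,0,-9.5,0, 0,0,0,-3,0,-9.5,0, 0,0,0,-3,0,-9.5,0]';  python3 - <<'E'
from h import *
st(); go(slot(2,.135),.27,-22.6)
c=cam("top"); x=np.mean([c["pixels"].astype(float)]+[capture("top")["pixels"] for _ in range(3)],0)
s=cam("scene"); y=np.mean([s["pixels"].astype(float)]+[capture("scene")["pixels"] for _ in range(3)],0)
for k in(1,2,3):   # brightness along the channel, at box top level: black where the cartridge is
    for nm,cc,im in(("top",c,x),("scene",s,y)):
        r=[]
        for xx in np.arange(-.14,.01,.01):
            u,v=proj(cc,[[*slot(k,xx),.052]])[0]; r.append(int(im[int(round(v)),int(round(u))].mean()))
        print(k,nm,r)
for n in("top","scene"): print(n,[(round(d["score"],2),np.round(d["box"]).tolist()) for d in spot_in(n,"ink1_mid")][:6])
for t in("lid_edge","lid"): print(t,[(round(d["score"],2),np.round(d["box"]).tolist()) for d in spot_in("top",t)][:2])
E
```

```text
time_s: 47.72
tool_pos: [0.4172, -0.2679, 0.269]
ee_rot: [0.981, -0.196, 0.004, 0.002]
contact_force: [1.5, -0.4, -0.9]
finger_gap: -0.0
grasp_force: 0.0
t 47.7167 pos [ 0.4172 -0.2679  0.269 ] yaw-mat [[0.923, -0.384, 0.009], [-0.384, -0.923, 0.003]] j [-0.78 -0.18  1.92  0.    1.39  1.19] gap -4.2756771302464153e-05 F [ 1.5 -0.4 -0.9]
go [ 0.647 -0.296  0.27 ] -22.6: [0.03, -0.08, -0.0, 8.92, -2.5, 0.03] rows>= 6
1 top [87, 89, 87, 89, 85, 88, 87, 85, 59, 30, 34, 54, 70, 72, 77, 72]
1 scene [166, 168, 197, 202, 179, 196, 204, 172, 188, 171, 92, 119, 117, 127, 131, 162]
2 top [86, 84, 84, 84, 84, 87, 86, 85, 47, 32, 35, 79, 78, 80, 73, 75]
2 scene [178, 174, 199, 203, 176, 196, 170, 185, 181, 95, 103, 120, 76, 61, 99, 122]
3 top [41, 40, 40, 42, 49, 57, 52, 46, 39, 35, 40, 62, 46, 68, 66, 73]
3 scene [176, 179, 167, 172, 144, 163, 172, 144, 159, 119, 61, 62, 131, 117, 133, 118]
top [(0.72, [137.0, 248.0, 23.0, 24.0]), (0.69, [334.0, 227.0, 18.0, 22.0]), (0.66, [137.0, 210.0, 23.0, 32.0])]
scene [(0.68, [405.0, 276.0, 25.0, 44.0]), (0.56, [416.0, 244.0, 38.0, 23.0]), (0.51, [211.0, 166.0, 11.0, 7.0])]
lid_edge [(0.94, [347.0, 202.0, 67.0, 32.0]), (0.29, [282.0, 162.0, 21.0, 27.0])]
lid [(0.56, [348.0, 202.0, 69.0, 33.0]), (0.32, [340.0, 218.0, 6.0, 6.0])]
```

```bash
python3 -m handwheel '[0,0,0,1.4,-0.5,-0.3,0, 0,0,0,2.8,-1,-0.3,0, 0,0,0,4.2,-1.4,-0.3,0, 0,0,0,5.6,-1.8,-0.3,0, 0,0,0,7,-2.2,-0.3,0, 0,0,0,8.2,-2.5,-0.3,0, 0,0,0,8.9,-2.5,-0.3,0, 0,0,0,8.9,-2.5,-0.3,0, 0,0,0,8.9,-2.5,-0.3,0]'; python3 -m handwheel '[0,0,0,0,0,1.2,0, 0,0,0,0,0,2.4,0, 0,0,0,0,0,3.4,0, 0,0,0,0,0,3.9,0, 0,0,0,0,0,3.9,0, 0,0,0,0,0,3.9,0]'
python3 - <<'E'
from h import *
st(); go(slot(2,.135),.17,-22.6); go(slot(2,.02),.17,-22.6)
E
```

```text
time_s: 49.07
tool_pos: [0.6455, -0.2945, 0.2724]
ee_rot: [0.981, -0.196, -0.0, 0.0]
contact_force: [0.3, -1.3, -0.3]
finger_gap: 0.0003
grasp_force: 0.0
time_s: 49.57
tool_pos: [0.6449, -0.2947, 0.1765]
ee_rot: [0.981, -0.196, 0.001, 0.0]
contact_force: [0.8, -0.5, -0.3]
finger_gap: -0.0
grasp_force: 0.0
t 49.5667 pos [ 0.6449 -0.2947  0.1765] yaw-mat [[0.923, -0.385, 0.001], [-0.385, -0.923, 0.0]] j [-0.57  0.37  1.5  -0.    1.27  1.39] gap -3.313797976318033e-05 F [ 0.8 -0.5 -0.3]
go [ 0.647 -0.296  0.17 ] -22.6: [0.0, -0.01, -0.01, 0.1, 0.01, 0.26] rows>= 1
go [ 0.541 -0.252  0.17 ] -22.6: [0.0, -0.01, -0.01, -4.5, 0.01, 0.25] rows>= 3
```

```bash
python3 -m handwheel '[0,0,0,-0.4,0,0.2,0, 0,0,0,-0.8,0,0.2,0, 0,0,0,-1.2,0,0.2,0, 0,0,0,-1.6,0,0.2,0, 0,0,0,-2,0,0.2,0]'; python3 -m handwheel '[0,0,0,-0.4,0,0,0, 0,0,0,-0.8,0,0,0, 0,0,0,-1.2,0,0,0, 0,0,0,-1.6,0,0,0, 0,0,0,-2,0,0,0, 0,0,0,-2.4,0,0,0]'
python3 - <<'E'
from h import *
st(); go(slot(2,.02),.17,-22.6); go(slot(2,-.013),.16,-22.6)
E
```

```text
time_s: 49.98
tool_pos: [0.6003, -0.2763, 0.1749]
ee_rot: [0.981, -0.196, 0.003, 0.001]
contact_force: [0.7, 0.3, -0.0]
finger_gap: 0.0003
grasp_force: 0.0
time_s: 50.48
tool_pos: [0.545, -0.2532, 0.1739]
ee_rot: [0.981, -0.196, 0.004, 0.001]
contact_force: [2.2, -0.1, 0.2]
finger_gap: -0.0
grasp_force: 0.9
t 50.4833 pos [ 0.545  -0.2532  0.1739] yaw-mat [[0.923, -0.385, 0.008], [-0.385, -0.923, 0.001]] j [-0.6   0.14  1.79  0.    1.21  1.36] gap -1.9770608025113208e-05 F [ 2.2 -0.1  0.2]
go [ 0.541 -0.252  0.17 ] -22.6: [0.01, -0.07, -0.0, -0.17, 0.0, 0.15] rows>= 1
go [ 0.51  -0.239  0.16 ] -22.6: [0.01, -0.07, -0.0, -1.5, 0.01, 0.54] rows>= 1
```

```bash
python3 -m handwheel '[0,0,0,-0.4,0,0.1,0, 0,0,0,-0.8,0,0.2,0, 0,0,0,-1.2,0,0.35,0, 0,0,0,-1.6,0,0.6,0, 0,0,0,-1.6,0,0.6,0]'; python3 -m handwheel '[0,0,0,-0.4,0,0.3,0, 0,0,0,-0.8,0,0.7,0, 0,0,0,-1,0,1.1,0, 0,0,0,-1.2,0,1.5,0, 0,0,0,-1.2,0,1.5,0]';  python3 - <<'E'
from h import *
st(); go(slot(2,-.05),.09,-22.6)
for t in("lid_edge","lid"):
    c=cam("top");print(t,[(round(d["score"],2),np.round(d["box"]).tolist()) for d in spot_in("top",t)][:2])
E
```

```text
time_s: 50.9
tool_pos: [0.5055, -0.2363, 0.156]
ee_rot: [0.981, -0.196, 0.0, 0.0]
contact_force: [-0.1, 0.4, -1.0]
finger_gap: -0.0002
grasp_force: 0.0
time_s: 51.32
tool_pos: [0.4776, -0.2244, 0.116]
ee_rot: [0.981, -0.196, -0.001, -0.001]
contact_force: [-0.1, 0.8, 0.2]
finger_gap: 0.0003
grasp_force: 0.0
t 51.3167 pos [ 0.4776 -0.2244  0.116 ] yaw-mat [[0.923, -0.385, -0.003], [-0.385, -0.923, -0.001]] j [-0.63  0.04  2.   -0.    1.1   1.33] gap 0.00033349314486707924 F [-0.1  0.8  0.2]
go [ 0.476 -0.225  0.09 ] -22.6: [-0.01, 0.03, -0.0, -0.04, 0.04, 1.04] rows>= 1
lid_edge [(0.78, [337.0, 222.0, 72.0, 49.0])]
lid [(0.61, [338.0, 223.0, 65.0, 52.0])]
```

```bash
python3 -m handwheel '[0,0,0,0,0,0.25,0, 0,0,0,0,0,0.5,0, 0,0,0,0,0,0.5,0]'; python3 -m handwheel '[0,0,0,0,0,0.25,0, 0,0,0,0,0,0.5,0, 0,0,0,0,0,0.5,0]'; python3 -m handwheel '[0,0,0,0,0,0.15,0, 0,0,0,0,0,0.3,0, 0,0,0,0,0,0.3,0]'
```

```text
time_s: 51.77
tool_pos: [0.479, -0.2252, 0.1043]
ee_rot: [0.981, -0.196, -0.0, -0.0]
contact_force: [-0.2, -0.4, -0.0]
finger_gap: 0.0002
grasp_force: 0.1
time_s: 52.02
tool_pos: [0.4786, -0.2249, 0.0915]
ee_rot: [0.981, -0.196, -0.0, -0.0]
contact_force: [-0.4, 0.6, -0.2]
finger_gap: -0.0004
grasp_force: 0.0
time_s: 52.27
tool_pos: [0.4791, -0.2253, 0.0849]
ee_rot: [0.981, -0.196, 0.0, 0.0]
contact_force: [0.5, 0.4, -0.3]
finger_gap: 0.0001
grasp_force: 0.0
```

Run:
```python
from h import *
c=cam("top"); s=cam("scene")
for n in("top","scene"):
  for t in("lid_edge","lid"): print(n,t,[(round(d["score"],2),np.round(d["box"]).tolist()) for d in spot_in(n,t)][:2])
for th in(0,.1,.2,.4,.7,1.2):
    P=[]
    for y in(-.1215,.1215):
        for r in(0,.124):
            for q in(0,-.022):
                xx=.054-r*np.cos(th)+q*np.sin(th); P.append([*slot(2,xx,y),.112+r*np.sin(th)+q*np.cos(th)])
    for n,cc in(("top",c),("scene",s)):
        q=proj(cc,P); a,b=q.min(0),q.max(0); print(th,n,np.r_[(a+b)/2,b-a].round().tolist())
```

```text
top lid_edge [(0.58, [338.0, 222.0, 68.0, 51.0])]
top lid [(0.97, [340.0, 222.0, 70.0, 52.0])]
scene lid_edge [(0.77, [205.0, 154.0, 60.0, 42.0])]
scene lid [(0.83, [206.0, 156.0, 58.0, 43.0])]
0 top [338.0, 222.0, 70.0, 54.0]
0 scene [205.0, 158.0, 58.0, 42.0]
0.1 top [338.0, 222.0, 70.0, 54.0]
0.1 scene [205.0, 156.0, 59.0, 44.0]
0.2 top [338.0, 222.0, 70.0, 54.0]
0.2 scene [205.0, 155.0, 59.0, 46.0]
0.4 top [339.0, 221.0, 69.0, 52.0]
0.4 scene [204.0, 152.0, 58.0, 51.0]
0.7 top [340.0, 219.0, 66.0, 48.0]
0.7 scene [203.0, 148.0, 55.0, 56.0]
1.2 top [345.0, 213.0, 65.0, 36.0]
1.2 scene [197.0, 144.0, 43.0, 59.0]
```

```bash
python3 -m handwheel '[0,0,0,-0.3,0,0.15,0, 0,0,0,-0.3,0,0.2,0, 0,0,0,-0.3,0,0.2,0]'; python3 -m handwheel '[0,0,0,0,0,0.1,0, 0,0,0,0,0,0.2,0, 0,0,0,0,0,0.2,0]'
```

```text
time_s: 52.82
tool_pos: [0.4718, -0.2222, 0.0802]
ee_rot: [0.981, -0.196, 0.0, 0.0]
contact_force: [-0.4, 0.1, -0.3]
finger_gap: -0.0002
grasp_force: 0.0
time_s: 53.07
tool_pos: [0.4728, -0.2228, 0.0768]
ee_rot: [0.981, -0.196, 0.001, 0.0]
contact_force: [-2.6, 1.5, 6.9]
finger_gap: -0.0
grasp_force: 3.1
```

```bash
python3 -m handwheel '[0,0,0,0,0,0.1,0, 0,0,0,0,0,0.15,0, 0,0,0,0,0,0.15,0]'; python3 -m handwheel '[0,0,0,0,0,0.15,0, 0,0,0,0,0,0.15,0, 0,0,0,0,0,0.15,0]'
```

```text
time_s: 53.32
tool_pos: [0.4728, -0.2229, 0.0767]
ee_rot: [0.981, -0.196, -0.0, 0.0]
contact_force: [-9.4, 5.6, 23.4]
finger_gap: 0.0002
grasp_force: 11.7
time_s: 53.57
tool_pos: [0.4728, -0.2229, 0.0765]
ee_rot: [0.981, -0.195, -0.001, -0.0]
contact_force: [-17.4, 10.9, 39.6]
finger_gap: 0.0003
grasp_force: 20.2
```

```bash
python3 -m handwheel '[0,0,0,0,0,-1,0, 0,0,0,0,0,-2.5,0, 0,0,0,0,0,-4,0, 0,0,0,-1,4,-5.5,0, 0,0,0,-2,6,-6,0, 0,0,0,-2.5,8,-6,0, 0,0,0,-2.5,9.5,-6,0, 0,0,0,-2.5,11,-6,0, 0,0,0,-2.5,11,-6,0, 0,0,0,-2.5,11,-6,0]'
python3 - <<'E'
from h import *
st(); c=cam("top"); s=cam("scene")
x=np.mean([c["pixels"].astype(float)]+[capture("top")["pixels"] for _ in range(3)],0)
for n in("top","scene"):
  for t in("lid_edge","lid","cleaner_mid","marker_cup","swatch_fan","ink1_mid"): print(n,t,[(round(d["score"],2),np.round(d["box"]).tolist()) for d in spot_in(n,t)][:3])
for k in(1,2,3):
    print(k,[int(x[tuple(np.round(proj(c,[[*slot(k,xx),.052]])[0]).astype(int)[::-1])].mean()) for xx in np.arange(-.14,.05,.01)])
E
```

```text
time_s: 54.4
tool_pos: [0.3075, -0.4542, 0.2185]
ee_rot: [0.981, -0.196, 0.001, 0.001]
contact_force: [1.2, -0.7, 0.3]
finger_gap: 0.0001
grasp_force: 0.0
t 54.4 pos [ 0.3075 -0.4542  0.2185] yaw-mat [[0.923, -0.385, 0.002], [-0.385, -0.923, 0.001]] j [-1.16 -0.01  1.86  0.    1.29  0.8 ] gap 0.00012908195708757103 F [ 1.2 -0.7  0.3]
top lid_edge [(0.78, [339.0, 223.0, 71.0, 55.0])]
top lid [(0.68, [246.0, 221.0, 21.0, 16.0]), (0.65, [339.0, 224.0, 69.0, 50.0])]
top cleaner_mid [(0.83, [246.0, 221.0, 29.0, 18.0])]
top marker_cup [(0.69, [280.0, 162.0, 23.0, 28.0])]
top swatch_fan [(0.65, [406.0, 193.0, 39.0, 42.0])]
top ink1_mid [(0.63, [136.0, 211.0, 21.0, 31.0]), (0.63, [136.0, 248.0, 23.0, 22.0]), (0.4, [225.0, 219.0, 84.0, 81.0])]
scene lid_edge [(0.89, [206.0, 158.0, 57.0, 36.0]), (0.3, [303.0, 228.0, 105.0, 65.0])]
scene lid [(0.62, [204.0, 157.0, 56.0, 44.0])]
scene cleaner_mid [(0.61, [282.0, 200.0, 27.0, 26.0])]
scene marker_cup [(0.92, [205.0, 219.0, 26.0, 55.0])]
scene swatch_fan [(0.7, [129.0, 166.0, 48.0, 15.0])]
scene ink1_mid [(0.62, [407.0, 276.0, 25.0, 42.0]), (0.6, [417.0, 245.0, 38.0, 22.0])]
1 [86, 85, 85, 85, 85, 86, 85, 58, 34, 52, 112, 120, 121, 125, 123, 128, 118, 117, 125]
2 [83, 84, 82, 84, 84, 86, 82, 58, 38, 50, 112, 123, 124, 122, 123, 125, 120, 117, 126]
3 [85, 82, 85, 84, 84, 82, 79, 53, 36, 47, 105, 120, 120, 121, 121, 126, 121, 121, 127]
```

```bash
python3 -c "
from station import *
print(close_job())"
```

```text
the job is handed in; nothing more can be done
None
```

I handed the job in at about 54 s: all three ink cartridges were pushed to their stops in slots 1–3, the lid was pressed shut to its hard stop, and the cleaner stayed in its bay with the cup and swatch deck undisturbed; I got no verdict back, inferred the latches only from push forces and travel, and by miscount viewed 16 pictures against the limit of 14.

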